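# Close down the slide stainer: hang up the basket to drip and pack the reagent jars

## Robot

A 6-joint arm with a two-finger parallel gripper is mounted at the origin on the work surface. World frame = base frame: x ahead of the robot, y to its left, z up, the work surface at z = 0. Lengths are in m, angles in rad, forces in N, time in s.
With the tool pointing down it reaches from about 0.3 to 0.875 m from the base axis. Payload 6.4 kg.
Tool frame: the origin (TCP) lies midway between the tips of the shut fingers; the grasp point (between the pads) lies 19 mm behind it; z points along the fingers, y is the line along which they close (so a half turn about z gives the same grasp; the last joint's range is limited). The gripper opens to 85 mm and grips with 20 to 120 N. Pads are 22 mm wide; open, the fingers measure 114 mm over their backs; the gripper's body (76 mm by 85 mm) begins 54 mm behind the grasp point. The pads swing forward as they close: fully open they stand 13 mm farther back than shut.
Start: joints at [1.113, 0.181, 1.607, -0, 1.354, -0.206], TCP at [0.143, 0.557, 0.231] pointing down, gripper open.
Joint ranges: [-2.99, 2.99], [-0.89, 2.07], [0.3, 2.58], [-1.14, 4.28], [0, 2.63], [-3.12, 3.12]. Speed limits (rad/s): [2.57, 2.57, 3.01, 3.14, 3.14, 3.14].

## Interface

Orientations are given as a unit quaternion [x, y, z, w].
In Python, from bench import * gives the robot as it stands.
- The arm moves only by the shell command python3 -m handwheel 'ROWS' [OPENING] [FORCE]. ROWS is JSON, a list of rows, each an object with "dp": the shift along the world's x, y, z in m, a list of three; "dr": the turn, a rotation vector about the world's x, y, z in rad, a list of three. A call has exactly 10 rows; each row is the pose to reach, as a shift and turn from the pose commanded when the call began; what a row does not reach only later rows make up. A row lasts 1/12 s, in which the tool goes at most 41.7 mm and 7.16 degrees, less where a joint would pass 70% of its speed; a pose out of reach is approached as far as the arm can. A call with a gripper value outside its range is refused whole. OPENING is the closure, from -1 (fully open) to 1 (shut), so that 0 is half open, set as the call begins (- or left out, the last holds). The fingers move at their own pace and stop on an object; FORCE is the grip in N (left out, the last holds). Time passes only in rows, so rows that repeat a pose let the fingers close, or fill a call up. It gives the time, the measured TCP pose, the force, the opening and the grip force at its end, in the units of the state.
- sense(): the state, without advancing time (a new reading comes with each control period).
- grab_frame(name): name is "scene" or "top" or "wrist"; returns the picture (420x560x3 uint8, blue, green, red); there is no depth.
- camera_info(name): a dict with "camera_matrix" (3x3 intrinsics, pixels), "world_from_camera" (4x4, takes a point from camera to world coordinates). Camera axes: x right, y down, z forward; pixel columns grow to the right and rows downward; lengths in m; the calibration is good to about 2 mm. A picture is of the moment at which its call begins: read the wrist's pose just before it. camera_info takes no time and is no camera call; for the wrist camera it gives the pose at the moment of the call.
- hand_in(): hands the job in; it is judged then, once.
The state is a dict: "t": time; "joint_pos": joint angles; "qvel": joint speeds; "tau": joint torques, N m; "position": TCP position; "eef_rot": TCP orientation; "wrist_force": force on the tool from outside, world axes, zero at the start; "wrist_torque": the same for the moment, N m; "opening": finger opening in m; "finger_force": force on a finger pad.
Only numpy, scipy, OpenCV 4.12 (cv2) and the standard library are available. Lean on these libraries where they do the work, as an engineer would, in place of code of your own. Each camera call takes 0.05 s, during which the arm holds its last target. There are 200 camera calls.

## Task

The staining run is over: press the stainer's red stop button fully in, then lift the slide basket off the stainer's hook and hang it on the hook of the drip stand, keeping it level all the way and never setting it down or lowering it below the height it hangs at. Stand every white reagent jar on the bench upright in a cell of its own in the grey divided carrier. Leave the beaker, the timer, the tip box and the tube rack where they are.

Things in the scene. Friction and masses are not known exactly. Their poses are not given: they have to be found in the camera images.
- stop (a joint): stop button of the slide stainer: a red round push button 32 mm across, facing up, on the white front ledge of the stainer. Value = how far it is pressed in (m): 0 out, 0.006 fully in; it takes 5 N and springs back
- stop_top (a point): centre of the top face of the stop button (out), z up
- basket: slide basket, 0.24 to 0.39 kg: wire rack 100 (x) x 86 (y) x 45 mm high, full of glass slides; origin at the centre of its underside, z up. A wire bail in its y-z plane rises at y = +-48 mm to a straight top bar along y (6 mm thick, 120 mm above the underside), with a black grip on its middle. It hangs by the bar, first on the stainer's hook, underside 100 mm above the bench, over the bath
- basket_grip (a point): centre of the basket's black moulded grip, a block 22 mm (basket x) x 30 mm (basket y) x 56 mm high that stands on the bail's bar: its centre is 28 mm above the bar and 148 mm above the basket's underside, its top 176 mm above the underside
- basket_bar (a point): middle of the bail's top bar (centre line), axes of the basket: y along the bar, z up
- stainer: slide stainer, fixed: open steel bath (160 x 155 mm outside, rim 80 mm above the bench) under its hook, front ledge 70 mm high on the -x side, drive housing 140 mm and column 245 mm high behind the bath (from 85 mm behind the hook seat). Origin on the bench under the hook seat. The column's hook has two prongs that point along the stainer's -x over the bath
- stainer_seat (a point): the bar's middle when hung on the stainer (220 mm above the bench). Hook: 2 parallel prongs, 7 mm thick, at y = +-22 mm, pointing to -x; each has a flat trough 24 mm long under the seat, behind it a step up of 12 mm, 24 mm in front a tip turned up 22 mm. The bar lies across the troughs along y; raise it 25 to 60 mm, then draw it out to -x past the tips (the rack below meets the prongs if raised 70)
- stand: drip stand, fixed: steel drip tray 132 x 120 mm, 14 mm high; 105 mm behind its middle a post 16 mm thick, 235 mm high to the top of its black head, which carries a hook like the stainer's over the tray. Origin on the bench under the hook seat; the prongs point along its -x
- stand_seat (a point): where the bar's middle lies when the basket hangs on the drip stand (220 mm above the bench), bar along the stand's y. Prongs exactly as on the stainer's hook
- crate: the jar carrier, fixed: a grey divided crate, 242 mm (its x) x 163 mm (its y), 55 mm high, open on top, floor and walls 5 mm, with 3 x 2 empty cells of 74 mm square and 50 mm deep, whose centres lie at x = -79, 0 and 79 mm and y = -39.5 and 39.5 mm; origin at the centre of its underside
- jar1_mid (a point): a squat wide-mouth reagent jar of white plastic, 64 mm diameter, 90 mm high, 0.13 to 0.25 kg; body up to 58 mm, then a black screw cap of 46 mm diameter from 60 to 90 mm above the underside. The point is on its axis half-way up (45 mm above its underside), z along the axis; may be absent
- jar2_mid (a point): a squat wide-mouth reagent jar of white plastic, 64 mm diameter, 90 mm high, 0.13 to 0.25 kg; body up to 58 mm, then a black screw cap of 46 mm diameter from 60 to 90 mm above the underside. The point is on its axis half-way up (45 mm above its underside), z along the axis; may be absent
- jar3_mid (a point): a squat wide-mouth reagent jar of white plastic, 64 mm diameter, 90 mm high, 0.13 to 0.25 kg; body up to 58 mm, then a black screw cap of 46 mm diameter from 60 to 90 mm above the underside. The point is on its axis half-way up (45 mm above its underside), z along the axis; may be absent
- jar4_mid (a point): a squat wide-mouth reagent jar of white plastic, 64 mm diameter, 90 mm high, 0.13 to 0.25 kg; body up to 58 mm, then a black screw cap of 46 mm diameter from 60 to 90 mm above the underside. The point is on its axis half-way up (45 mm above its underside), z along the axis; may be absent
- jar5_mid (a point): a squat wide-mouth reagent jar of white plastic, 64 mm diameter, 90 mm high, 0.13 to 0.25 kg; body up to 58 mm, then a black screw cap of 46 mm diameter from 60 to 90 mm above the underside. The point is on its axis half-way up (45 mm above its underside), z along the axis; may be absent
- jar6_mid (a point): a squat wide-mouth reagent jar of white plastic, 64 mm diameter, 90 mm high, 0.13 to 0.25 kg; body up to 58 mm, then a black screw cap of 46 mm diameter from 60 to 90 mm above the underside. The point is on its axis half-way up (45 mm above its underside), z along the axis; may be absent
- beaker: bystander: empty glass beaker, 64 mm across, 75 mm high, standing to the right of the jars, in front of the drip stand; origin at the centre of its underside
- timer: bystander: flat white bench timer, 60 x 66 x 20 mm, lying between the beaker and the stainer; origin at the centre of its underside
- tipbox: bystander: box of pipette tips, 125 x 85 x 67 mm, behind the jars; origin at the centre of its underside
- tuberack: bystander: rack of capped tubes, 90 x 200 mm and 110 mm high, behind and to the left; origin at the centre of its underside
Mind the look-alikes: they are no part of the job. Leave any orange look-alike of the part that bears jar4_mid alone.

How it is judged:
On the way, in this order (a step that is already met when the one before it is completed fails the run):
1. the stop button is pressed fully in (value of joint stop above 0.0045 m), for 0.1 s.
2. the slide basket hangs level, released and at rest on the drip stand's hook (distance between basket_bar and stand_seat below 0.02 m and contact force between basket and stand above 1 N and angle between basket_bar's own z axis and vertical below 0.15 rad and linear speed of basket below 0.03 m/s and contact force between basket and the fingers below 0.2 N), for 0.3 s.
At the end, for the whole second after the job is handed in: Basket hangs at rest by its bar on both prongs of the drip stand hook (bar middle within 20 mm of the seat, tilt under 0.15 rad); every jar present stands at rest, upright (tilt under 0.15 rad), on the floor of a carrier cell (height within 8 mm) (all of step 2 and x of jar1_mid in the frame of crate between -0.115 and 0.115 m and y of jar1_mid in the frame of crate between -0.075 and 0.075 m and z of jar1_mid in the frame of crate between 0.042 and 0.058 m and angle between each of jar1_mid, jar2_mid, jar3_mid, jar4_mid, jar5_mid, jar6_mid's own z axis and vertical below 0.15 rad and linear speed of each of jar1, jar2, jar3, jar4, jar5, jar6 below 0.03 m/s and x of jar2_mid in the frame of crate between -0.115 and 0.115 m and y of jar2_mid in the frame of crate between -0.075 and 0.075 m and z of jar2_mid in the frame of crate between 0.042 and 0.058 m and x of jar3_mid in the frame of crate between -0.115 and 0.115 m and y of jar3_mid in the frame of crate between -0.075 and 0.075 m and z of jar3_mid in the frame of crate between 0.042 and 0.058 m and x of jar4_mid in the frame of crate between -0.115 and 0.115 m and y of jar4_mid in the frame of crate between -0.075 and 0.075 m and z of jar4_mid in the frame of crate between 0.042 and 0.058 m and x of jar5_mid in the frame of crate between -0.115 and 0.115 m and y of jar5_mid in the frame of crate between -0.075 and 0.075 m and z of jar5_mid in the frame of crate between 0.042 and 0.058 m and x of jar6_mid in the frame of crate between -0.115 and 0.115 m and y of jar6_mid in the frame of crate between -0.075 and 0.075 m and z of jar6_mid in the frame of crate between 0.042 and 0.058 m); the robot touches nothing.
It fails at once if the basket is tipped by more than 20 degrees (angle between basket_bar's own z axis and vertical above 0.35 rad).
It fails at once if the basket is set down or lowered more than 20 mm below the height it hangs at (height (world z) of basket_bar below 0.2 m).
It fails at once if a bystander (beaker, timer, tip box or tube rack) is moved more than 40 mm (distance of any of beaker, timer, tipbox, tuberack from where it was at the start of the episode above 0.04 m).
Of jar1, jar2, jar3, jar4, jar5, jar6 only 4 to 6 are there at a start; the rules pass over those that are not, and their reading is None.
At some moment in a run one of jar1, jar2, jar3, jar4, jar5, jar6 may be knocked a few centimetres aside while the robot is not near it.
It also fails if it takes over 208 s, if anything falls off the work surface, if the arm or the gripper's body presses on something with over 40 N, if the wrist force passes 120 N, or if a joint passes its speed limit or range.

## Working session

There is one attempt and no reset: what is moved stays moved. The work goes in short steps, Python scripts to look and compute and a shell command to move; the robot and the scene stay as the last step left them, time stands still between calls to the robot, and variables do not carry over. Pictures are saved under pics/ and viewed, at most 14 in all, crops included, and the job is handed in when it is done.

```bash
mkdir -p pics; ls; python3 - <<'E'
from bench import *
import cv2,numpy as np
s=sense();print({k:np.round(v,3).tolist() for k,v in s.items()})
for n in("scene","top"):
    i=camera_info(n);print(n,np.round(i["camera_matrix"],1).tolist(),np.round(i["world_from_camera"],3).tolist())
    cv2.imwrite(f"pics/{n}0.png",grab_frame(n))
E
```

```text
pics
{'t': 0.0, 'joint_pos': [1.113, 0.182, 1.608, 0.0, 1.354, -0.206], 'qvel': [-0.002, 0.001, -0.001, 0.001, -0.001, 0.001], 'tau': [0.001, -44.486, -35.134, -0.0, 0.009, -0.0], 'position': [0.143, 0.556, 0.23], 'eef_rot': [0.126, 0.992, -0.001, -0.0], 'wrist_force': [-0.259, 0.054, -0.478], 'wrist_torque': [0.018, -0.013, -0.018], 'finger_force': 0.0, 'opening': 0.086}
scene [[508.6, 0.0, 274.0], [0.0, 508.6, 211.8], [0.0, 0.0, 1.0]] [[-0.073, 0.658, -0.75, 1.611], [0.997, 0.062, -0.043, 0.032], [0.018, -0.751, -0.66, 1.129], [0.0, 0.0, 0.0, 1.0]]
top [[462.7, 0.0, 276.5], [0.0, 462.7, 203.3], [0.0, 0.0, 1.0]] [[0.1, -0.974, 0.201, 0.263], [-0.995, -0.098, 0.018, -0.027], [0.002, -0.202, -0.979, 1.262], [0.0, 0.0, 0.0, 1.0]]
```

View pics/scene0.png

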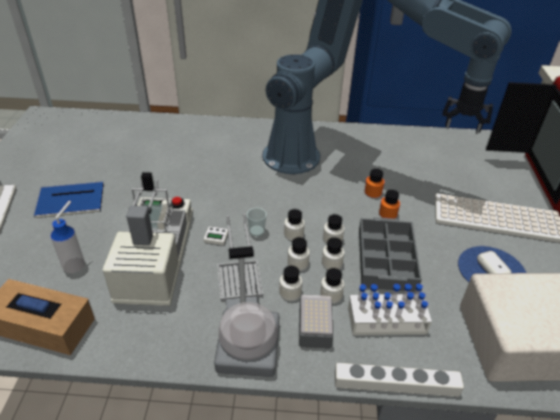

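View pics/top0.png

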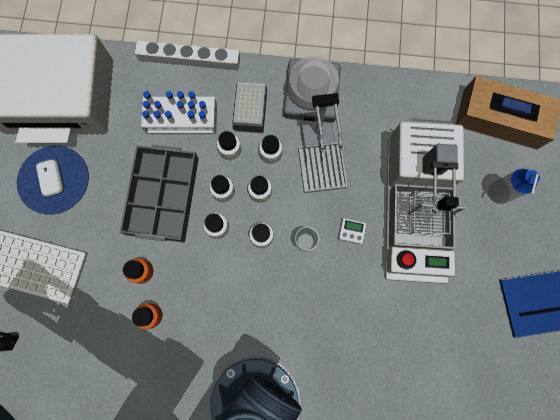

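The scene shows six white jars with black caps, with two orange look-alikes near the crate. In the top view the caps are near (228,142), (271,147), (221,185), (260,185), (215,223) and (262,233). The crate centre is about (160,193), the red button (407,260), the basket grip (449,203) and the drip stand head (325,100).

```bash
cat > h.py <<'E'
from bench import *
import cv2,numpy as np
from scipy.spatial.transform import Rotation as R
def ray(n,u,v,z,info=None):
    i=info or camera_info(n);T=np.array(i["world_from_camera"]);d=T[:3,:3]@np.linalg.solve(np.array(i["camera_matrix"]),[u,v,1.])
    return T[:3,3]+d*(z-T[2,3])/d[2]
def proj(n,p,info=None):
    i=info or camera_info(n);T=np.array(i["world_from_camera"]);c=T[:3,:3].T@(np.array(p)-T[:3,3]);q=np.array(i["camera_matrix"])@c
    return q[:2]/q[2]
def blobs(mask,amin,amax):
    n,l,st,c=cv2.connectedComponentsWithStats(mask.astype(np.uint8));return [(c[k],st[k]) for k in range(1,n) if amin<st[k][4]<amax]
def st():
    s=sense();print("t",round(s["t"],2),"pos",np.round(s["position"],4),"q",np.round(s["eef_rot"],3),"F",np.round(s["wrist_force"],1),"op",round(s["opening"],4),"ff",round(s["finger_force"],1),"j6",round(s["joint_pos"][5],2));return s
E
python3 - <<'E'
from h import *
im=cv2.imread("pics/top0.png")
m=im.max(2)<45
for c,s in blobs(m,60,1500):
    if 110<c[0]<500 and 60<c[1]<340: print("dark",c.round(1),s[2:],ray("top",*c,.09)[:2].round(3))
hsv=cv2.cvtColor(im,cv2.COLOR_BGR2HSV)
for nm,m in(("red",((hsv[...,0]<5)|(hsv[...,0]>172))&(hsv[...,1]>150)&(hsv[...,2]>80)),):
    for c,s in blobs(m,60,900): print(nm,c.round(1),s[2:],ray("top",*c,.08)[:2].round(3))
a=cv2.resize(im[70:295,280:480],None,fx=2.66,fy=2.66,interpolation=cv2.INTER_CUBIC);cv2.imwrite("pics/c1.png",a)
b=cv2.resize(im[130:250,110:210],None,fx=4,fy=4,interpolation=cv2.INTER_CUBIC);cv2.imwrite("pics/c2.png",b)
E
```

```text
dark [465.1 101. ] [ 19  45 286] [ 0.836 -0.486]
dark [325. 100.] [ 27  15 296] [ 0.801 -0.107]
dark [307.4 117.8] [22  7 88] [ 0.745 -0.064]
dark [248.5 127.9] [ 31  12 160] [0.701 0.09 ]
dark [227.  140.4] [ 17  19 251] [0.66  0.143]
dark [270.3 144.2] [ 17  19 254] [0.661 0.027]
dark [429.4 161. ] [ 15  30 262] [ 0.657 -0.395]
dark [143.5 156.9] [ 32  26 231] [0.593 0.356]
dark [173.2 159.2] [ 30  26 186] [0.594 0.278]
dark [189.2 198.6] [ 20  89 331] [0.493 0.221]
dark [132.9 200.2] [ 38  56 379] [0.475 0.365]
dark [219.8 184.2] [ 18  19 250] [0.539 0.147]
dark [258.9 184.7] [ 17  18 249] [0.548 0.045]
dark [166.3 188.8] [ 30  27 145] [0.513 0.284]
dark [391.8 214.9] [  6  60 230] [ 0.503 -0.303]
dark [447.7 204.6] [ 22  40 295] [ 0.545 -0.446]
dark [159.7 218.2] [ 30  26 125] [0.435 0.289]
dark [213.6 222.5] [ 18  18 253] [0.437 0.15 ]
dark [260.6 232.3] [ 18  18 239] [0.424 0.028]
dark [449.2 239.6] [ 7 15 65] [ 0.454 -0.452]
dark [404.3 259.5] [ 19  17 126] [ 0.392 -0.34 ]
dark [132.9 269.2] [ 21  18 290] [0.299 0.337]
dark [142.1 316.3] [ 21  18 302] [0.188 0.295]
red [407.7 258.9] [ 12  13 121] [ 0.395 -0.352]
```

View pics/c1.png

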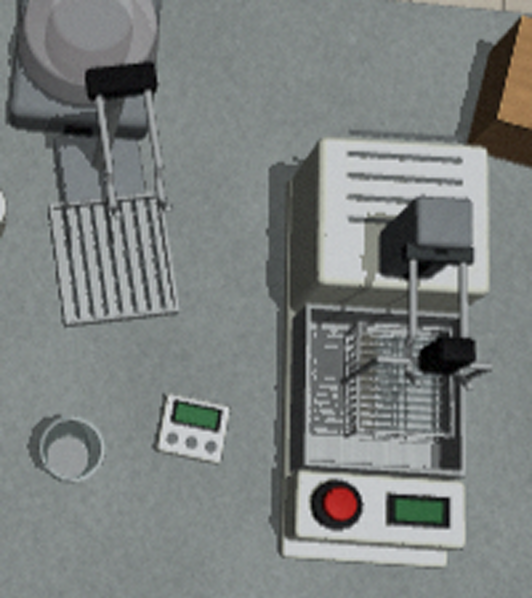

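View pics/c2.png

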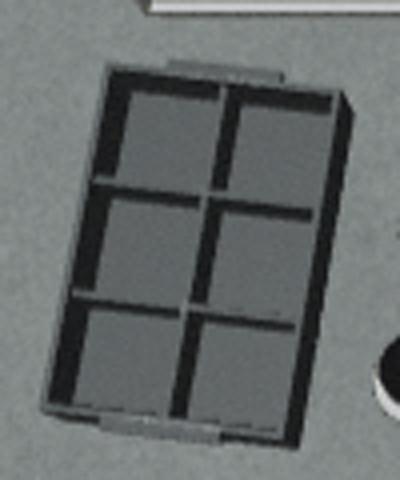

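c1 shows the stand: prong tips near (112,208) and (163,207), tray corners at (65,325) and (178,312). It also shows the basket grip at (447,355). c2 shows the crate rim corners at (107,66), (342,93), (287,438) and (43,410).

```bash
python3 - <<'E'
from h import *
T=lambda p,z:ray("top",*p,z)[:2]
c1=lambda x,y:(280+x/2.66,70+y/2.66); c2=lambda x,y:(110+x/4,130+y/4)
C=np.array([T(c2(*p),.055) for p in((107,66),(342,93),(291,440),(43,410))]);c=C.mean(0);print("crate c",c.round(4))
D=np.array([T(c2(*p),.055) for p in((210,200),(187,308))]);print("cross",D.round(4),D.mean(0).round(4))
ax=(C[0]+C[1]-C[2]-C[3])/2;print("crate len",np.linalg.norm(ax),"width",np.linalg.norm((C[0]+C[3]-C[1]-C[2])/2),"yaw",np.arctan2(ax[1],ax[0]))
dd=D[0]-D[1];print("yaw2",np.arctan2(dd[1],dd[0]),np.linalg.norm(dd))
tr=[T(c1(*p),.014) for p in((51,206),(65,325),(178,312))];print("tray",np.round(tr,4));
print("tray lens",np.linalg.norm(tr[0]-tr[1]),np.linalg.norm(tr[2]-tr[1]), "yaw from front edge",np.arctan2(*(tr[1]-tr[2])[::-1])-np.pi/2)
tips=np.array([T(c1(*p),.239) for p in((113,207),(164,206))]);print("stand tips",tips.round(4),tips.mean(0),np.linalg.norm(tips[0]-tips[1]))
h=np.array([T(c1(*p),.235) for p in((87,69),(154,64),(157,88),(90,96))]);print("head top",h.round(4),h.mean(0))
print("grip top",T(c1(447,352),.276).round(4), "button",T((407.7,258.9),.08))
l=[T(c1(*p),.07) for p in((299,475),(466,480),(464,548),(287,541))];print("ledge",np.round(l,4))
E
python3 - <<'E'
from h import *
E
```

```text
crate c [0.5093 0.3111]
cross [[0.5436 0.3069]
 [0.4688 0.311 ]] [0.5062 0.309 ]
crate len 0.23837135679394095 width 0.16343905212562163 yaw -0.010414718055043563
yaw2 -0.05524411327684762 0.07490816728087184
tray [[ 0.6858 -0.0513]
 [ 0.5582 -0.0775]
 [ 0.5838 -0.1935]]
tray lens 0.1302753538963491 0.11882643684095343 yaw from front edge 0.21784685084845434
stand tips [[ 0.6141 -0.1007]
 [ 0.6194 -0.1447]] [ 0.61675038 -0.12270522] 0.044415506556280904
head top [[ 0.7419 -0.0675]
 [ 0.7528 -0.1268]
 [ 0.7301 -0.1311]
 [ 0.7165 -0.0723]] [ 0.73534203 -0.09941412]
grip top [ 0.505 -0.38 ] button [ 0.39532    -0.35166896]
ledge [[ 0.419  -0.314 ]
 [ 0.4304 -0.4753]
 [ 0.3649 -0.4749]
 [ 0.3545 -0.3057]]
```

```bash
python3 -m handwheel '[{"dp":[0.03,-0.03,0.01],"dr":[0,0,-0.12]},{"dp":[0.06,-0.06,0.02],"dr":[0,0,-0.24]},{"dp":[0.09,-0.09,0.03],"dr":[0,0,-0.36]},{"dp":[0.12,-0.12,0.04],"dr":[0,0,-0.48]},{"dp":[0.15,-0.15,0.05],"dr":[0,0,-0.6]},{"dp":[0.18,-0.18,0.06],"dr":[0,0,-0.72]},{"dp":[0.2,-0.21,0.07],"dr":[0,0,-0.84]},{"dp":[0.22,-0.24,0.08],"dr":[0,0,-0.96]},{"dp":[0.24,-0.27,0.08],"dr":[0,0,-1.08]},{"dp":[0.26,-0.3,0.08],"dr":[0,0,-1.2]}]' 1
python3 -m handwheel '[{"dp":[0,-0.04,0],"dr":[0,0,-0.05]},{"dp":[0,-0.08,0],"dr":[0,0,-0.05]},{"dp":[0,-0.12,0],"dr":[0,0,-0.05]},{"dp":[0,-0.16,0],"dr":[0,0,-0.05]},{"dp":[0,-0.2,0],"dr":[0,0,-0.05]},{"dp":[0,-0.24,0],"dr":[0,0,-0.05]},{"dp":[0,-0.28,0],"dr":[0,0,-0.05]},{"dp":[0,-0.32,0],"dr":[0,0,-0.05]},{"dp":[0,-0.36,0],"dr":[0,0,-0.05]},{"dp":[0,-0.4,0],"dr":[0,0,-0.05]}]'
python3 - <<'E'
from h import *
s=st();i=camera_info("wrist");f=grab_frame("wrist");cv2.imwrite("pics/w1.png",f)
print(np.round(i["world_from_camera"],3).tolist(),np.round(i["camera_matrix"],1).tolist())
E
```

```text
t: 0.93
position: [0.4044, 0.255, 0.3121]
eef_rot: [0.666, 0.746, 0.001, 0.0]
wrist_force: [0.5, 0.5, -0.8]
opening: 0.0003
finger_force: 0.0
t: 1.77
position: [0.4026, -0.145, 0.3112]
eef_rot: [0.682, 0.731, 0.0, 0.0]
wrist_force: [0.4, 0.7, 0.6]
opening: -0.0002
finger_force: 0.0
t 1.77 pos [ 0.4026 -0.145   0.3112] q [0.682 0.731 0.    0.   ] F [0.4 0.7 0.6] op -0.0002 ff 0.0 j6 -0.69
[[0.998, 0.065, 0.019, 0.398], [0.068, -0.962, -0.265, -0.078], [0.001, 0.265, -0.964, 0.454], [0.0, 0.0, 0.0, 1.0]] [[301.5, 0.0, 282.8], [0.0, 301.5, 213.2], [0.0, 0.0, 1.0]]
```

View pics/w1.png

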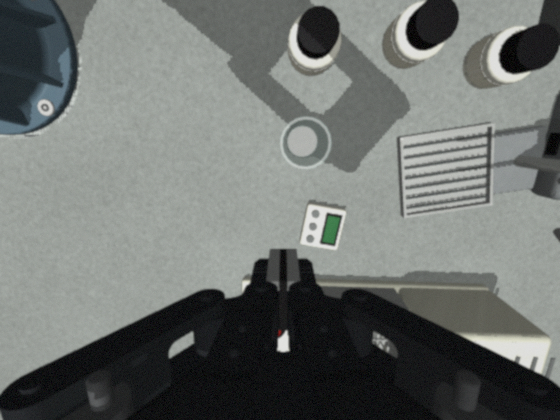

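The wrist view shows the drip tray corners at (400,137), (404,216), (491,123) and (493,204), plus the timer and beaker. The stainer is hidden behind the gripper.

```bash
python3 - <<'E'
from h import *
t=np.array([ray("wrist",*p,.014)[:2] for p in((401,138),(405,216),(493,204),(491,123))]);print("tray",t.round(4),t.mean(0).round(4))
a=t[3]+t[2]-t[0]-t[1];b=t[0]+t[3]-t[1]-t[2];print("yaw",np.arctan2(a[1],a[0]),np.arctan2(-b[0],b[1]),np.linalg.norm(a)/2,np.linalg.norm(b)/2)
top=grab_frame("top");sc=grab_frame("scene")
cv2.imwrite("pics/top1.png",top)
x=cv2.resize(sc[155:310,95:275],None,fx=4.4,fy=3.8,interpolation=cv2.INTER_CUBIC);cv2.imwrite("pics/s1.png",x)
E
python3 -m handwheel '[{"dp":[-0.002,-0.04,0],"dr":[0,0,0]},{"dp":[-0.004,-0.08,0],"dr":[0,0,0]},{"dp":[-0.006,-0.12,-0.02],"dr":[0,0,0]},{"dp":[-0.008,-0.15,-0.05],"dr":[0,0,0]},{"dp":[-0.01,-0.18,-0.08],"dr":[0,0,0]},{"dp":[-0.01,-0.2,-0.11],"dr":[0,0,0]},{"dp":[-0.01,-0.206,-0.14],"dr":[0,0,0]},{"dp":[-0.01,-0.206,-0.17],"dr":[0,0,0]},{"dp":[-0.01,-0.206,-0.19],"dr":[0,0,0]},{"dp":[-0.01,-0.206,-0.2],"dr":[0,0,0]}]' 1
python3 - <<'E'
from h import *
cv2.imwrite("pics/t2.png",cv2.resize(grab_frame("top")[160:300,360:500],None,fx=4,fy=4,interpolation=cv2.INTER_CUBIC))
E
```

```text
tray [[ 0.5662 -0.0862]
 [ 0.5916 -0.1998]
 [ 0.7202 -0.1729]
 [ 0.6883 -0.0582]] [ 0.6416 -0.1293]
yaw 0.21593694540341224 0.24618697869990894 0.12833340771982704 0.11774218028827185
t: 2.75
position: [0.3925, -0.3458, 0.1078]
eef_rot: [0.682, 0.731, 0.001, -0.003]
wrist_force: [-0.6, 1.2, 0.1]
opening: -0.0003
finger_force: 0.0
```

View pics/s1.png

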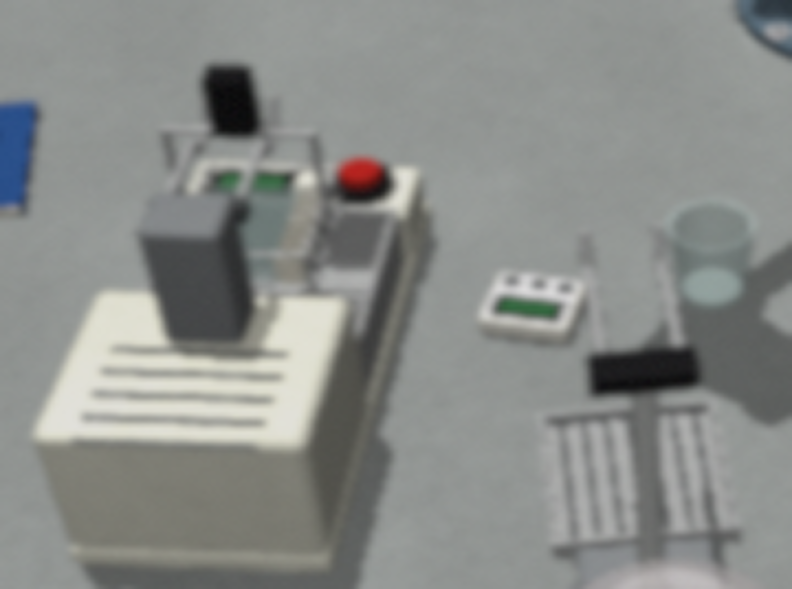

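View pics/t2.png

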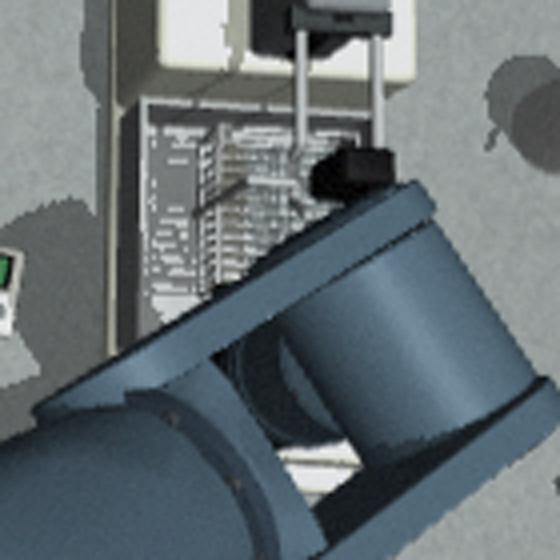

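s1 shows the grip at (228,70) to (234,132), bar ends at (163,132) and (318,132), and stand prong tips at (587,240) and (660,230). The t2 crop shows the arm above the button, clear of the grip.

```bash
python3 -m handwheel '[{"dp":[-0.001,-0.005,-0.005],"dr":[0,0,0]},{"dp":[-0.001,-0.005,-0.01],"dr":[0,0,0]},{"dp":[-0.001,-0.005,-0.015],"dr":[0,0,0]},{"dp":[-0.001,-0.005,-0.018],"dr":[0,0,0]},{"dp":[-0.001,-0.005,-0.021],"dr":[0,0,0]},{"dp":[-0.001,-0.005,-0.023],"dr":[0,0,0]},{"dp":[-0.001,-0.005,-0.025],"dr":[0,0,0]},{"dp":[-0.001,-0.005,-0.026],"dr":[0,0,0]},{"dp":[-0.001,-0.005,-0.027],"dr":[0,0,0]},{"dp":[-0.001,-0.005,-0.027],"dr":[0,0,0]}]'
python3 - <<'E'
from h import *
def tri(a,b):
    A=np.zeros((3,3));B=np.zeros(3)
    for n,p in(("top",a),("scene",b)):
        o=np.array(camera_info(n)["world_from_camera"])[:3,3];d=ray(n,*p,0)-o;d/=np.linalg.norm(d);P=np.eye(3)-np.outer(d,d);A+=P;B+=P@o
    return np.linalg.solve(A,B).round(4)
S=lambda x,y:(95+x/4.4,155+y/3.8); c1=lambda x,y:(280+x/2.66,70+y/2.66)
print("tips L,R",tri(c1(164,206),S(587,240)),tri(c1(113,207),S(660,230)))
for z,p in((.276,(228,72)),(.22,(234,134)),(.22,(163,132)),(.22,(318,132))): print("scene",z,ray("scene",*S(*p),z).round(4))
print("button",ray("scene",*S(362,172),.08).round(4))
for p in((587,240),(660,230)): print("tips .239",ray("scene",*S(*p),.239).round(4))
print("head scene, front top edge .235",ray("scene",*S(590,355),.235).round(4),ray("scene",*S(694,350),.235).round(4))
print("housing back top edge", [ray("scene",*S(*p),.14)[:2].round(4) for p in((103,292),(352,302),(38,440),(305,447))])
im=cv2.imread("pics/top1.png");m=im.max(2)<45
for c,s in blobs(m,60,1500):
    if 390<c[0]<480 and 180<c[1]<250: print("dark",c.round(1),s,ray("top",*c,.27)[:2].round(3))
print("grip top face in t2", [ray("top",360+x/4,160+y/4,.276)[:2].round(4) for x,y in((345,150),(394,150),(394,185),(345,187))])
print("hook root/tip", [ray("top",360+x/4,160+y/4,.225)[:2].round(4) for x,y in((302,40),(297,150),(377,40),(377,145))])
E
```

```text
t: 3.63
position: [0.3927, -0.3546, 0.0859]
eef_rot: [0.682, 0.731, -0.0, 0.001]
wrist_force: [-2.4, 4.1, 13.2]
opening: -0.0002
finger_force: 6.3
tips L,R [ 0.6235 -0.1454  0.2272] [ 0.616  -0.1012  0.2334]
scene 0.276 [ 0.5176 -0.3838  0.276 ]
scene 0.22 [ 0.5201 -0.3876  0.22  ]
scene 0.22 [ 0.5221 -0.4332  0.22  ]
scene 0.22 [ 0.5126 -0.3348  0.22  ]
button [ 0.3929 -0.3474  0.08  ]
tips .239 [ 0.6364 -0.1424  0.239 ]
tips .239 [ 0.6221 -0.1006  0.239 ]
head scene, front top edge .235 [ 0.7418 -0.126   0.235 ] [ 0.732  -0.0688  0.235 ]
housing back top edge [array([ 0.6132, -0.4593]), array([ 0.6091, -0.3002]), array([ 0.7589, -0.4533]), array([ 0.7512, -0.2966])]
dark [447.5 203.1] [437 195  21  17 233] [ 0.505 -0.381]
grip top face in t2 [array([ 0.5154, -0.3758]), array([ 0.5181, -0.4024]), array([ 0.4985, -0.4028]), array([ 0.4948, -0.3764])]
hook root/tip [array([ 0.5915, -0.3673]), array([ 0.5257, -0.3664]), array([ 0.5959, -0.4107]), array([ 0.5332, -0.4121])]
```

```bash
python3 -m handwheel '[{"dp":[0,0,-0.002],"dr":[0,0,0]},{"dp":[0,0,-0.002],"dr":[0,0,0]},{"dp":[0,0,-0.002],"dr":[0,0,0]},{"dp":[0,0,0.01],"dr":[0,0,0]},{"dp":[-0.005,0,0.03],"dr":[0,0,0]},{"dp":[-0.02,0,0.06],"dr":[0,0,0]},{"dp":[-0.02,0,0.1],"dr":[0,0,0]},{"dp":[-0.02,0,0.14],"dr":[0,0,0]},{"dp":[-0.02,0,0.18],"dr":[0,0,0]},{"dp":[-0.02,0,0.21],"dr":[0,0,0]}]'
python3 -m handwheel '[{"dp":[0,0,0.04],"dr":[0,0,0]},{"dp":[0.03,-0.01,0.06],"dr":[0,0,0]},{"dp":[0.07,-0.02,0.07],"dr":[0,0,0]},{"dp":[0.1,-0.03,0.07],"dr":[0,0,0]},{"dp":[0.12,-0.035,0.07],"dr":[0,0,0]},{"dp":[0.135,-0.035,0.07],"dr":[0,0,0]},{"dp":[0.135,-0.035,0.07],"dr":[0,0,0]},{"dp":[0.135,-0.035,0.07],"dr":[0,0,0]},{"dp":[0.135,-0.035,0.07],"dr":[0,0,0]},{"dp":[0.135,-0.035,0.07],"dr":[0,0,0]}]' -1
python3 - <<'E'
from h import *
s=st();cv2.imwrite("pics/w2.png",grab_frame("wrist"))
E
```

```text
t: 4.47
position: [0.3724, -0.3546, 0.298]
eef_rot: [0.682, 0.731, -0.0, 0.002]
wrist_force: [0.6, -0.6, -0.0]
opening: -0.0001
finger_force: 0.0
t: 5.3
position: [0.5063, -0.3891, 0.3645]
eef_rot: [0.683, 0.731, -0.0, -0.0]
wrist_force: [0.3, -0.4, 0.4]
opening: 0.0851
finger_force: 0.0
t 5.3 pos [ 0.5063 -0.3891  0.3645] q [ 0.683  0.731 -0.    -0.   ] F [ 0.3 -0.4  0.4] op 0.0851 ff 0.0 j6 -0.91
```

View pics/w2.png

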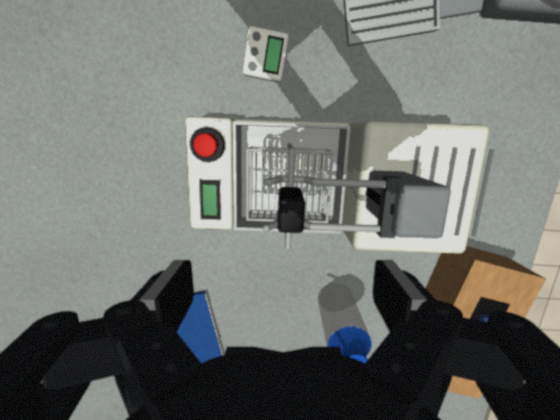

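The picture shows the stainer almost square to the image. The grip's top face is near (291,217), the bar runs from (290,145) to (289,247), and the prongs lie along rows 182 and 228.

```bash
python3 - <<'E'
from h import *
im=cv2.imread("pics/w2.png");m=im[180:245,270:315].max(2)<40
ys,xs=np.where(m);print(xs.min()+270,xs.max()+270,ys.min()+180,ys.max()+180)
for r in range(184,236,4): q=np.where(m[r-180])[0];print(r,(q.min()+270,q.max()+270) if len(q) else None,end=" ")
print()
g=cv2.cvtColor(im,cv2.COLOR_BGR2GRAY);print(g[186:234:3,292])
for p in((291,218),(279,230),(304,230)): print("grip",ray("wrist",*p,.276).round(4))
for p in((290,145),(289,247)): print("bar",ray("wrist",*p,.22).round(4))
b=[ray("wrist",*p,.08)[:2] for p in((237,122),(348,124),(346,231),(237,229))];print(np.round(b,4),np.mean(b,0))
E
```

```text
278 303 187 231
184 None 188 (np.int64(282), np.int64(297)) 192 (np.int64(280), np.int64(300)) 196 (np.int64(280), np.int64(301)) 200 (np.int64(280), np.int64(302)) 204 (np.int64(280), np.int64(303)) 208 (np.int64(280), np.int64(303)) 212 (np.int64(278), np.int64(303)) 216 (np.int64(278), np.int64(303)) 220 (np.int64(278), np.int64(303)) 224 (np.int64(278), np.int64(302)) 228 (np.int64(279), np.int64(302)) 232 None 
[88  3  5  9  8 16 17 22 29 45 42 43 39 36 36 37]
grip [ 0.5134 -0.3897  0.276 ]
grip [ 0.5045 -0.4005  0.276 ]
grip [ 0.5247 -0.3991  0.276 ]
bar [ 0.5099 -0.3353  0.22  ]
bar [ 0.5164 -0.4369  0.22  ]
[[ 0.4396 -0.316 ]
 [ 0.5904 -0.3085]
 [ 0.6066 -0.4613]
 [ 0.4438 -0.4691]] [ 0.52008944 -0.3887273 ]
```

```bash
python3 -m handwheel '[{"dp":[0.007,0.002,-0.02],"dr":[0,0,-0.01]},{"dp":[0.007,0.002,-0.04],"dr":[0,0,-0.01]},{"dp":[0.007,0.002,-0.06],"dr":[0,0,-0.01]},{"dp":[0.007,0.002,-0.08],"dr":[0,0,-0.01]},{"dp":[0.007,0.002,-0.095],"dr":[0,0,-0.01]},{"dp":[0.007,0.002,-0.11],"dr":[0,0,-0.01]},{"dp":[0.007,0.002,-0.12],"dr":[0,0,-0.01]},{"dp":[0.007,0.002,-0.127],"dr":[0,0,-0.01]},{"dp":[0.007,0.002,-0.13],"dr":[0,0,-0.01]},{"dp":[0.007,0.002,-0.13],"dr":[0,0,-0.01]}]'
python3 - <<'E'
from h import *
s=st();cv2.imwrite("pics/w3.png",grab_frame("wrist"))
E
```

```text
t: 6.18
position: [0.514, -0.3871, 0.2341]
eef_rot: [0.686, 0.728, -0.0, -0.0]
wrist_force: [0.2, -0.3, -0.4]
opening: 0.0851
finger_force: 0.0
t 6.18 pos [ 0.514  -0.3871  0.2341] q [ 0.686  0.728 -0.    -0.   ] F [ 0.2 -0.3 -0.4] op 0.0851 ff 0.0 j6 -0.89
```

View pics/w3.png

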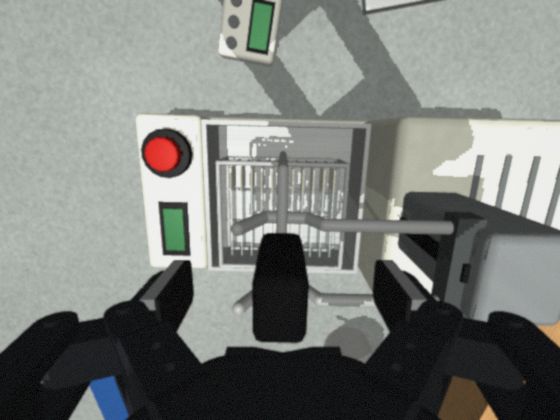

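The grip sits centred between the open fingers (column 281 to 283), so it is safe to close.

```bash
Z='{"dp":[0,0,0],"dr":[0,0,0]}'; python3 -m handwheel '[{"dp":[0,0,0],"dr":[0,0,0]},{"dp":[0,0,0],"dr":[0,0,0]},{"dp":[0,0,0],"dr":[0,0,0]},{"dp":[0,0,0],"dr":[0,0,0]},{"dp":[0,0,0],"dr":[0,0,0]},{"dp":[0,0,0],"dr":[0,0,0]},{"dp":[0,0,0],"dr":[0,0,0]},{"dp":[0,0,0],"dr":[0,0,0]},{"dp":[0,0,0],"dr":[0,0,0]},{"dp":[0,0,0],"dr":[0,0,0]}]' 1 80
python3 -m handwheel '[{"dp":[0,0,0.003],"dr":[0,0,0]},{"dp":[0,0,0.007],"dr":[0,0,0]},{"dp":[0,0,0.012],"dr":[0,0,0]},{"dp":[0,0,0.017],"dr":[0,0,0]},{"dp":[0,0,0.022],"dr":[0,0,0]},{"dp":[0,0,0.027],"dr":[0,0,0]},{"dp":[0,0,0.032],"dr":[0,0,0]},{"dp":[0,0,0.037],"dr":[0,0,0]},{"dp":[0,0,0.041],"dr":[0,0,0]},{"dp":[0,0,0.042],"dr":[0,0,0]}]'
```

```text
t: 7.07
position: [0.5144, -0.3874, 0.2347]
eef_rot: [0.686, 0.728, -0.0, 0.0]
wrist_force: [-0.5, -0.2, 3.3]
opening: 0.0212
finger_force: 77.9
t: 7.9
position: [0.5145, -0.3874, 0.2775]
eef_rot: [0.686, 0.728, -0.0, 0.001]
wrist_force: [-0.2, 0.3, -3.1]
opening: 0.0211
finger_force: 77.9
```

```bash
python3 -m handwheel '[{"dp":[-0.005,0,0],"dr":[0,0,0]},{"dp":[-0.015,-0.001,0],"dr":[0,0,0]},{"dp":[-0.03,-0.002,0],"dr":[0,0,0]},{"dp":[-0.045,-0.002,0],"dr":[0,0,0]},{"dp":[-0.06,-0.003,0],"dr":[0,0,0]},{"dp":[-0.075,-0.004,0],"dr":[0,0,0]},{"dp":[-0.09,-0.004,0],"dr":[0,0,0]},{"dp":[-0.105,-0.005,0],"dr":[0,0,0]},{"dp":[-0.115,-0.006,0],"dr":[0,0,0]},{"dp":[-0.12,-0.006,0],"dr":[0,0,0]}]'
python3 -m handwheel '[{"dp":[0.0,0.004,0],"dr":[0,0,0]},{"dp":[0.003,0.012,0],"dr":[0,0,0]},{"dp":[0.006,0.024,0],"dr":[0,0,0]},{"dp":[0.01,0.038,0],"dr":[0,0,0]},{"dp":[0.015,0.053,0],"dr":[0,0,0]},{"dp":[0.02,0.068,0],"dr":[0,0,0.03]},{"dp":[0.026,0.083,0],"dr":[0,0,0.06]},{"dp":[0.032,0.096,0],"dr":[0,0,0.09]},{"dp":[0.037,0.106,0],"dr":[0,0,0.12]},{"dp":[0.04,0.11,0],"dr":[0,0,0.14]}]'
python3 - <<'E'
from h import *
s=st();cv2.imwrite("pics/w4.png",grab_frame("wrist"));np.save("w4.npy",camera_info("wrist")["world_from_camera"])
E
```

```text
t: 8.73
position: [0.3925, -0.3932, 0.2761]
eef_rot: [0.686, 0.727, -0.0, -0.0]
wrist_force: [0.6, 0.3, -3.3]
opening: 0.0215
finger_force: 78.2
t: 9.57
position: [0.4353, -0.2805, 0.2764]
eef_rot: [0.632, 0.775, 0.0, -0.0]
wrist_force: [-0.5, 0.2, -3.4]
opening: 0.021
finger_force: 78.3
t 9.57 pos [ 0.4353 -0.2805  0.2764] q [ 0.632  0.775  0.    -0.   ] F [-0.5  0.2 -3.4] op 0.021 ff 78.3 j6 -1.01
```

View pics/w4.png

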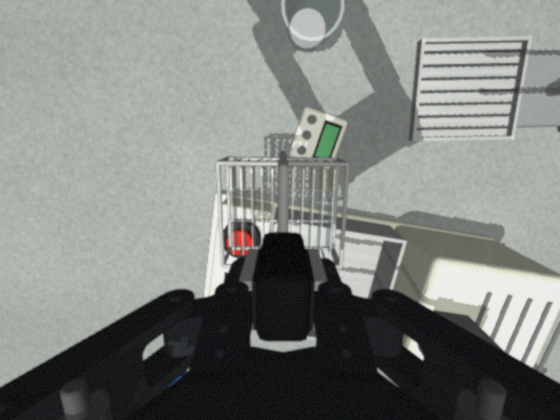

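The tray's corners are near (421,38), (530,38), (515,138) and (412,140), and prong lines end near (485,52) and (480,90). The basket hangs level in the grip.

```bash
python3 - <<'E'
from h import *
i=camera_info("wrist")
t=np.array([ray("wrist",*p,.014)[:2] for p in((421,39),(412,140),(515,138),(529,38))]);print("tray",t.round(4),t.mean(0).round(4))
a=t[3]+t[2]-t[0]-t[1];b=t[0]+t[3]-t[1]-t[2];print("yaw",np.arctan2(a[1],a[0]),np.arctan2(-b[0],b[1]),np.linalg.norm(a)/2,np.linalg.norm(b)/2)
c,s=np.cos(.2),np.sin(.2)
for x,y,z in((-.024,.022,.239),(-.024,-.022,.239),(0.05,.022,.229),(0.05,-.022,.229)): print(proj("wrist",[.642+c*x-s*y,-.12+s*x+c*y,z]).round(0))
im=grab_frame("wrist");cv2.imwrite("pics/w4c.png",cv2.resize(im[20:160,400:560],None,fx=5,fy=4.2,interpolation=cv2.INTER_CUBIC))
E
```

```text
tray [[ 0.5643 -0.0778]
 [ 0.5907 -0.1931]
 [ 0.7218 -0.1635]
 [ 0.6913 -0.0505]] [ 0.642  -0.1212]
yaw 0.2172588044693789 0.24435467217712178 0.13217333001956844 0.11765885560953646
[691. -13.]
[662.  80.]
[801.  -4.]
[767.  83.]
```

View pics/w4c.png

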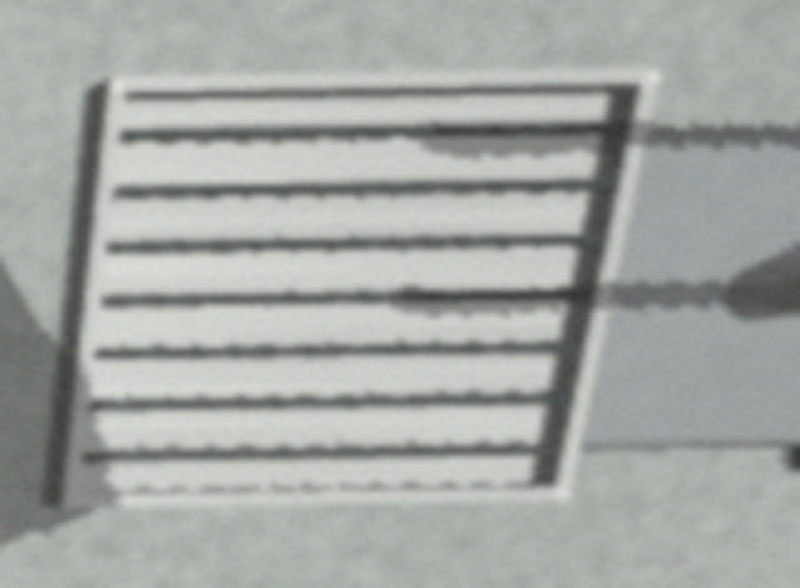

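```bash
python3 -m handwheel '[{"dp":[0.003,0.004,0],"dr":[0,0,0]},{"dp":[0.01,0.013,0],"dr":[0,0,0]},{"dp":[0.02,0.027,0],"dr":[0,0,0]},{"dp":[0.032,0.043,0],"dr":[0,0,0]},{"dp":[0.044,0.06,0],"dr":[0,0,0]},{"dp":[0.057,0.078,0],"dr":[0,0,0]},{"dp":[0.07,0.096,0],"dr":[0,0,0.01]},{"dp":[0.082,0.114,0],"dr":[0,0,0.01]},{"dp":[0.09,0.126,0],"dr":[0,0,0.01]},{"dp":[0.094,0.133,0],"dr":[0,0,0.01]}]'
python3 -m handwheel '[{"dp":[0.003,0.003,0],"dr":[0,0,0]},{"dp":[0.005,0.004,0],"dr":[0,0,0]},{"dp":[0.005,0.004,0],"dr":[0,0,0]},{"dp":[0.005,0.004,0],"dr":[0,0,0]},{"dp":[0.005,0.004,0],"dr":[0,0,0]},{"dp":[0.005,0.004,0],"dr":[0,0,0]},{"dp":[0.005,0.004,0],"dr":[0,0,0]},{"dp":[0.005,0.004,0],"dr":[0,0,0]},{"dp":[0.005,0.004,0],"dr":[0,0,0]},{"dp":[0.005,0.004,0],"dr":[0,0,0]}]'
python3 - <<'E'
from h import *
s=st();im=grab_frame("wrist");cv2.imwrite("pics/w5.png",im)
c,s=np.cos(.21),np.sin(.21)
for x,y,z in((-.027,.022,.239),(-.027,-.022,.239),(0.012,.022,.217),(0.05,.022,.229),(0.05,-.022,.229)): print(proj("wrist",[.642+c*x-s*y,-.12+s*x+c*y,z]).round(0))
E
```

```text
t: 10.5
position: [0.5293, -0.1484, 0.2761]
eef_rot: [0.629, 0.777, 0.0, -0.0]
wrist_force: [0.6, 0.7, -3.8]
opening: 0.0211
finger_force: 78.4
t: 11.33
position: [0.5332, -0.1462, 0.2763]
eef_rot: [0.63, 0.777, -0.0, -0.0]
wrist_force: [1.3, -0.2, -2.8]
opening: 0.0207
finger_force: 78.3
t 11.33 pos [ 0.5332 -0.1462  0.2763] q [ 0.63   0.777 -0.    -0.   ] F [ 1.3 -0.2 -2.8] op 0.0207 ff 78.3 j6 -0.69
[420. 201.]
[412. 266.]
[463. 193.]
[533. 197.]
[519. 260.]
```

View pics/w5.png

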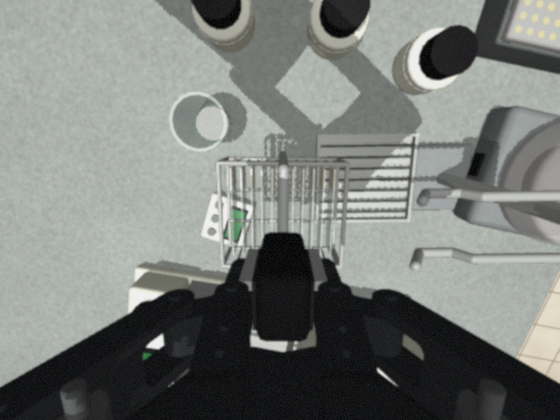

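The prong tips appear at about (421,193) and (415,257), straight parts near rows 195 and 259, close to prediction. I'll measure the rows numerically.

```bash
python3 - <<'E'
from h import *
g=cv2.cvtColor(cv2.imread("pics/w5.png"),cv2.COLOR_BGR2GRAY)
for u in(415,421,430,490,500,520,540): print(u,"up",g[178:212,u].tolist(),"\n   low",g[244:276,u].tolist())
E
```

```text
415 up [109, 111, 127, 150, 160, 162, 164, 163, 166, 167, 167, 168, 167, 169, 168, 168, 167, 168, 166, 163, 163, 161, 157, 157, 163, 164, 164, 166, 168, 167, 161, 150, 152, 168] 
   low [176, 172, 169, 165, 145, 111, 89, 78, 73, 72, 70, 73, 74, 75, 74, 80, 89, 104, 134, 157, 181, 194, 209, 212, 203, 187, 180, 177, 181, 179, 180, 178]
421 up [110, 112, 122, 142, 164, 167, 169, 165, 166, 169, 163, 152, 132, 106, 88, 81, 78, 83, 95, 105, 116, 121, 122, 123, 118, 117, 110, 114, 136, 158, 159, 152, 158, 170] 
   low [178, 175, 171, 147, 114, 110, 105, 104, 105, 108, 110, 110, 111, 115, 119, 122, 126, 131, 138, 146, 157, 165, 172, 175, 178, 177, 176, 175, 179, 183, 184, 186]
430 up [111, 112, 122, 145, 166, 169, 172, 169, 165, 158, 134, 110, 114, 117, 112, 115, 113, 114, 117, 116, 131, 154, 165, 166, 166, 164, 163, 165, 164, 166, 161, 149, 159, 178] 
   low [179, 175, 168, 149, 126, 139, 168, 185, 198, 201, 201, 197, 182, 175, 176, 176, 178, 178, 182, 180, 176, 178, 182, 180, 182, 180, 178, 175, 177, 179, 182, 176]
490 up [98, 97, 101, 102, 101, 105, 100, 97, 92, 95, 98, 99, 98, 107, 138, 
[... 575 characters left out ...]
72, 175, 177, 175, 179]
520 up [124, 124, 121, 121, 122, 118, 118, 119, 119, 121, 119, 118, 115, 125, 148, 170, 188, 195, 201, 201, 195, 186, 164, 128, 105, 98, 97, 97, 99, 100, 97, 99, 96, 107] 
   low [174, 171, 171, 171, 167, 169, 176, 173, 161, 130, 128, 148, 169, 185, 196, 199, 197, 192, 182, 170, 173, 170, 173, 174, 176, 173, 177, 176, 174, 170, 167, 165]
540 up [148, 150, 151, 152, 152, 151, 153, 153, 152, 154, 152, 151, 143, 133, 155, 177, 190, 195, 202, 196, 191, 182, 154, 117, 96, 91, 89, 85, 83, 84, 83, 83, 80, 85] 
   low [170, 171, 172, 174, 174, 175, 171, 165, 148, 120, 131, 155, 173, 187, 197, 201, 198, 189, 172, 159, 170, 176, 175, 172, 175, 178, 175, 173, 171, 167, 170, 170]
```

```bash
python3 - <<'E'
from h import *
P=[[ray("wrist",u,v,.2255)[:2] for u,v in r] for r in (((490,196.1),(540,195.3)),((490,258.1),(540,257.3)))]
P=np.array(P);print(P.round(4));d=P[:,1]-P[:,0];print("yaws",np.arctan2(d[:,1],d[:,0]))
m=P.mean((0,1));yaw=.212;print("sep",np.dot(P[0].mean(0)-P[1].mean(0),[-np.sin(yaw),np.cos(yaw)]))
e=np.array([np.cos(yaw),np.sin(yaw)]);n=np.array([-e[1],e[0]])
print("mid line lateral offset of seat est",np.dot(m-[.642,-.12],n))
p=sense()["position"][:2];print("TCP rel to line: lateral",np.dot(p-m,n))
g=cv2.cvtColor(cv2.imread("pics/w5.png"),cv2.COLOR_BGR2GRAY);print(g[193,408:440].tolist(),g[256,404:432].tolist())
for u,v in((421,193),(415.5,257)): q=ray("wrist",u,v,.239)[:2];print("tip along-from-TCP",np.dot(q-p,e))
E
```

```text
[[[ 0.6616 -0.0935]
  [ 0.6936 -0.0862]]

 [[ 0.6786 -0.1349]
  [ 0.7124 -0.1272]]]
yaws [0.22434795 0.22521669]
sep 0.044080134691821565
mid line lateral offset of seat est -1.4928049944766195e-05
TCP rel to line: lateral -0.002663050171605605
[94, 124, 181, 201, 191, 170, 165, 168, 171, 170, 163, 138, 104, 81, 77, 80, 82, 87, 92, 95, 97, 103, 115, 129, 133, 137, 137, 138, 138, 136, 136, 135] [179, 177, 171, 173, 171, 173, 170, 156, 115, 81, 74, 74, 79, 81, 88, 93, 105, 111, 129, 154, 173, 182, 182, 187, 184, 183, 182, 183]
tip along-from-TCP 0.08473028348989793
tip along-from-TCP 0.08613932956921752
```

```bash
python3 - <<'E'
from h import *
i=camera_info("wrist");s=sense()
def Tm(p,q): M=np.eye(4);M[:3,:3]=R.from_quat(q).as_matrix();M[:3,3]=p;return M
E=np.linalg.inv(Tm(s["position"],s["eef_rot"]))@np.array(i["world_from_camera"])
p=np.array([.514,-.3871,.2341]);q=np.array([.686,.728,0,0]);q/=np.linalg.norm(q)
j=dict(camera_matrix=i["camera_matrix"],world_from_camera=Tm(p,q)@E)
im=cv2.imread("pics/w3.png");g=cv2.cvtColor(im,cv2.COLOR_BGR2GRAY)
for u in(360,380,400,430): print(u,g[212:242,u].tolist())
for u in(345,355,365): print(u,g[286:314,u].tolist())
print("tips",g[229,222:250].tolist(),g[305,222:256].tolist())
yaw=np.arctan2(2*q[0]*q[1],2*q[1]**2-1) if 0 else np.pi/2-np.arctan2(2*q[1]**2-1,2*q[0]*q[1])*0-np.pi/2+np.arctan2(2*q[1]**2-1,2*q[0]*q[1]);e=np.array([np.cos(yaw),np.sin(yaw)]);n=np.array([-e[1],e[0]]);print("yaw",yaw)
for u,v,z in((360,226.5,.2255),(430,227.5,.2255),(350,299,.2255),(237,228,.239),(238,305,.239)):
    w=ray("wrist",u,v,z,j)[:2]-p[:2];print(u,v,"along",round(w@e,4),"lat",round(w@n,4))
E
```

```text
360 [208, 209, 209, 208, 208, 204, 183, 144, 112, 115, 124, 132, 135, 139, 140, 138, 130, 128, 125, 127, 144, 162, 162, 161, 158, 155, 150, 143, 140, 136]
380 [105, 107, 108, 106, 108, 106, 104, 101, 100, 111, 121, 127, 132, 133, 137, 136, 133, 128, 126, 118, 106, 103, 108, 105, 103, 106, 108, 106, 108, 107]
400 [211, 201, 191, 169, 148, 114, 89, 80, 83, 102, 112, 125, 129, 134, 136, 135, 136, 131, 129, 121, 104, 80, 67, 61, 54, 56, 55, 58, 56, 62]
430 [54, 50, 56, 50, 54, 53, 50, 57, 70, 93, 107, 120, 125, 131, 134, 138, 135, 132, 129, 124, 116, 94, 68, 51, 34, 20, 13, 12, 9, 19]
345 [178, 181, 178, 174, 174, 174, 164, 135, 100, 97, 109, 118, 127, 132, 140, 141, 141, 135, 128, 132, 147, 166, 170, 170, 171, 176, 176, 173]
355 [178, 179, 180, 179, 174, 171, 167, 144, 102, 94, 107, 117, 123, 130, 138, 139, 139, 134, 129, 130, 145, 172, 173, 177, 179, 176, 175, 176]
365 [176, 180, 182, 183, 180, 178, 174, 153, 111, 95, 103, 113, 123, 136, 157, 187, 200, 200, 194, 191, 177, 171, 173, 175, 173, 175, 176, 176]
tips [134, 135, 139, 141, 147, 180, 205, 187, 146, 117, 117, 123, 129, 135, 138, 141, 136, 132, 129, 121, 113, 107, 103, 99, 101, 98, 96, 103] [179, 180, 185, 182, 182, 178, 174, 173, 173, 170, 162, 145, 140, 144, 152, 156, 155, 152, 145, 138, 127, 116, 117, 122, 122, 124, 124, 122, 127, 123, 84, 37, 15, 16]
yaw 0.059388479213819
360 226.5 along 0.0412 lat 0.0177
430 227.5 along 0.0782 lat 0.0171
350 299 along 0.0384 lat -0.0254
237 228 along -0.0217 lat 0.0214
238 305 along -0.0229 lat -0.0207
```

```bash
python3 - <<'E'
from h import *
i=camera_info("wrist");s=sense()
def Tm(p,q): M=np.eye(4);M[:3,:3]=R.from_quat(q).as_matrix();M[:3,3]=p;return M
E=np.linalg.inv(Tm(s["position"],s["eef_rot"]))@np.array(i["world_from_camera"])
def J(p,q): return dict(camera_matrix=i["camera_matrix"],world_from_camera=Tm(np.array(p),q)@E)
def lat(j,p,yaw,u,v,z): w=ray("wrist",u,v,z,j)[:2]-np.array(p[:2]);return round(float(-np.sin(yaw)*w[0]+np.cos(yaw)*w[1]),4)
g=cv2.cvtColor(cv2.imread("pics/w2.png"),cv2.COLOR_BGR2GRAY)
for u in(345,360,375): print(u,g[174:194,u].tolist(),g[218:238,u].tolist())
for u in(288,289,290,291): print(u,"bar",g[138:156,u].tolist(),g[236:256,u].tolist())
p2=[.5063,-.3891,.3645];j2=J(p2,[.683,.731,0,0])
for u,v,z in((360,183,.2255),(360,228,.2255),(290,145,.22),(290,247,.22),(290,231.5,.276)): print("w2",u,v,lat(j2,p2,.05,u,v,z))
p3=[.514,-.3871,.2341];j3=J(p3,[.686,.728,0,0])
g=cv2.cvtColor(cv2.imread("pics/w3.png"),cv2.COLOR_BGR2GRAY);print("w3 bar",g[146:170,283].tolist(),"grip low",g[325:350,283].tolist())
for u,v,z in((283,154,.22),(283,340,.276)): print("w3",lat(j3,p3,.059,u,v,z))
g=cv2.cvtColor(cv2.imread("pics/w5.png"),cv2.COLOR_BGR2GRAY);print("w5 bar",g[146:170,283].tolist(),"grip low",g[325:350,283].tolist())
E
```

```text
345 [143, 165, 167, 160, 142, 114, 106, 113, 117, 116, 110, 104, 107, 119, 124, 120, 115, 107, 105, 103] [91, 91, 88, 91, 87, 90, 102, 132, 158, 170, 178, 167, 144, 106, 96, 100, 117, 134, 146, 150]
360 [139, 142, 144, 152, 151, 137, 112, 108, 113, 119, 111, 109, 117, 149, 178, 184, 185, 185, 185, 180] [214, 214, 214, 214, 212, 197, 162, 131, 147, 168, 178, 173, 169, 184, 209, 219, 216, 217, 217, 218]
375 [51, 47, 49, 43, 45, 55, 73, 98, 111, 117, 112, 107, 98, 81, 57, 46, 41, 29, 11, 17] [202, 217, 217, 217, 218, 211, 185, 138, 134, 156, 171, 175, 168, 161, 178, 200, 212, 215, 217, 218]
288 bar [124, 124, 123, 122, 117, 102, 83, 72, 73, 77, 81, 90, 95, 101, 98, 99, 104, 103] [177, 179, 178, 178, 177, 175, 175, 176, 175, 175, 173, 172, 167, 156, 148, 148, 154, 153, 152, 153]
289 bar [127, 125, 124, 123, 113, 94, 75, 68, 70, 71, 78, 87, 92, 98, 99, 100, 99, 102] [166, 167, 166, 166, 163, 163, 162, 159, 160, 158, 160, 159, 156, 150, 152, 155, 155, 156, 151, 151]
290 bar [126, 127, 125, 121, 118, 102, 83, 70, 66, 70, 83, 97, 105, 109, 109, 108, 110, 109] [148, 146, 146, 149, 153, 148, 148, 146, 146, 140, 142, 143, 147, 152, 152, 153, 156, 154, 151, 149]
291 bar [126, 128, 126, 126, 123, 113, 99, 80, 76, 78, 90, 107, 112, 114, 117, 116, 117, 116] [138, 140, 144, 151, 148, 147, 150, 151, 147, 149, 146, 147, 151, 150, 151, 152, 156, 149, 152, 151]
w2 360 183 0.0199
w2 360 228 -0.0247
w2 290 145 0.0536
w2 290 247 -0.0481
w2 290 231.5 -0.0123
w3 bar [147, 148, 150, 145, 131, 100, 84, 81, 77, 81, 79, 82, 78, 83, 78, 80, 78, 82, 92, 106, 120, 130, 135, 137] grip low [22, 20, 21, 19, 20, 22, 23, 21, 22, 19, 26, 19, 15, 17, 15, 25, 41, 96, 145, 172, 177, 179, 178, 177, 173]
w3 0.055
w3 -0.0129
w5 bar [156, 142, 148, 154, 144, 107, 81, 81, 77, 80, 82, 77, 82, 80, 82, 82, 81, 89, 117, 150, 172, 189, 200, 212] grip low [19, 23, 21, 23, 17, 23, 23, 22, 21, 20, 21, 27, 23, 18, 28, 72, 145, 195, 211, 207, 207, 205, 204, 207, 208]
```

```bash
python3 -m handwheel '[{"dp":[0.004,0.001,0],"dr":[0,0,0]},{"dp":[0.012,0.003,0],"dr":[0,0,0]},{"dp":[0.024,0.006,0],"dr":[0,0,0]},{"dp":[0.038,0.009,0],"dr":[0,0,0]},{"dp":[0.053,0.012,0],"dr":[0,0,0]},{"dp":[0.068,0.016,0],"dr":[0,0,0]},{"dp":[0.083,0.019,0],"dr":[0,0,0]},{"dp":[0.095,0.022,0],"dr":[0,0,0]},{"dp":[0.102,0.0235,0],"dr":[0,0,0]},{"dp":[0.105,0.0243,0],"dr":[0,0,0]}]'
python3 -m handwheel '[{"dp":[0,0,0],"dr":[0,0,0]},{"dp":[0,0,0],"dr":[0,0,0]},{"dp":[0,0,0],"dr":[0,0,0]},{"dp":[0,0,0],"dr":[0,0,0]},{"dp":[0,0,0],"dr":[0,0,0]},{"dp":[0,0,0],"dr":[0,0,0]},{"dp":[0,0,-0.003],"dr":[0,0,0]},{"dp":[0,0,-0.006],"dr":[0,0,0]},{"dp":[0,0,-0.009],"dr":[0,0,0]},{"dp":[0,0,-0.01],"dr":[0,0,0]}]'
python3 - <<'E'
from h import *
s=st();cv2.imwrite("pics/w6.png",grab_frame("wrist"))
E
```

```text
t: 12.22
position: [0.6394, -0.1212, 0.2758]
eef_rot: [0.629, 0.777, 0.0, -0.0]
wrist_force: [-0.9, -0.1, -2.9]
opening: 0.0211
finger_force: 78.5
t: 13.05
position: [0.6378, -0.1217, 0.2653]
eef_rot: [0.63, 0.777, -0.0, -0.001]
wrist_force: [0.0, 0.0, -2.7]
opening: 0.0212
finger_force: 78.5
t 13.05 pos [ 0.6378 -0.1217  0.2653] q [ 0.63   0.777 -0.    -0.001] F [ 0.   0.  -2.7] op 0.0212 ff 78.5 j6 -0.58
```

View pics/w6.png

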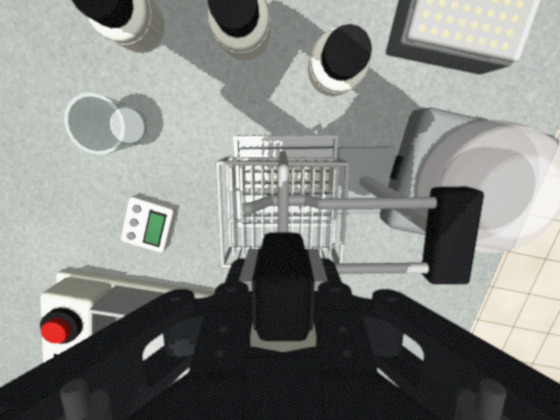

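The prongs straddle the bar: upper prong near row 203, lower near row 268, tip near (247,210). I'll check the offsets numerically before lowering.

```bash
python3 - <<'E'
from h import *
g=cv2.cvtColor(cv2.imread("pics/w6.png"),cv2.COLOR_BGR2GRAY)
p=sense()["position"][:2]
for u in(370,400): print(u,g[190:216,u].tolist(),g[256:280,u].tolist())
print("tip",[g[r,236:262].tolist() for r in(206,209)])
yaw=.212;e=np.array([np.cos(yaw),np.sin(yaw)]);n=np.array([-e[1],e[0]])
for u,v,z in((370,203,.2255),(410,203,.2255),(370,268,.2255),(400,268,.2255),(247,209,.239)):
    w=ray("wrist",u,v,z)[:2]-p;print(u,v,round(w@e,4),round(w@n,4))
E
```

```text
370 [92, 99, 116, 152, 179, 190, 188, 170, 137, 126, 136, 145, 155, 157, 153, 148, 142, 136, 134, 158, 180, 185, 179, 182, 199, 201] [204, 203, 200, 201, 205, 198, 174, 128, 118, 126, 137, 147, 153, 154, 153, 143, 144, 168, 195, 203, 206, 202, 202, 200]
400 [101, 104, 106, 106, 107, 106, 103, 107, 117, 131, 142, 147, 152, 152, 149, 145, 137, 127, 110, 96, 94, 100, 113, 129, 155, 174] [199, 198, 194, 194, 192, 189, 168, 124, 115, 130, 140, 149, 154, 152, 151, 143, 147, 170, 192, 197, 193, 194, 190, 189]
tip [[166, 223, 241, 239, 208, 189, 165, 136, 127, 135, 141, 145, 142, 140, 134, 130, 119, 115, 118, 116, 115, 118, 115, 114, 111, 111], [163, 219, 239, 239, 213, 191, 167, 144, 139, 145, 150, 157, 155, 147, 142, 135, 127, 116, 112, 110, 111, 110, 117, 126, 150, 176]]
370 203 0.0547 0.0229
410 203 0.0797 0.0228
370 268 0.058 -0.0214
400 268 0.0778 -0.0215
247 209 -0.0204 0.0228
```

```bash
python3 -m handwheel '[{"dp":[0.002,0,-0.003],"dr":[0,0,0]},{"dp":[0.002,0,-0.007],"dr":[0,0,0]},{"dp":[0.002,0,-0.011],"dr":[0,0,0]},{"dp":[0.002,0,-0.015],"dr":[0,0,0]},{"dp":[0.002,0,-0.019],"dr":[0,0,0]},{"dp":[0.002,0,-0.022],"dr":[0,0,0]},{"dp":[0.002,0,-0.025],"dr":[0,0,0]},{"dp":[0.002,0,-0.027],"dr":[0,0,0]},{"dp":[0.002,0,-0.028],"dr":[0,0,0]},{"dp":[0.002,0,-0.028],"dr":[0,0,0]}]'
python3 -m handwheel '[{"dp":[0,0,-0.001],"dr":[0,0,0]},{"dp":[0,0,-0.001],"dr":[0,0,0]},{"dp":[0,0,-0.002],"dr":[0,0,0]},{"dp":[0,0,-0.002],"dr":[0,0,0]},{"dp":[0,0,-0.003],"dr":[0,0,0]},{"dp":[0,0,-0.003],"dr":[0,0,0]},{"dp":[0,0,-0.003],"dr":[0,0,0]},{"dp":[0,0,-0.003],"dr":[0,0,0]},{"dp":[0,0,-0.003],"dr":[0,0,0]},{"dp":[0,0,-0.003],"dr":[0,0,0]}]'
```

```text
t: 13.93
position: [0.6401, -0.1218, 0.238]
eef_rot: [0.629, 0.777, -0.0, -0.0]
wrist_force: [0.2, 0.6, -4.0]
opening: 0.0208
finger_force: 78.4
t: 14.77
position: [0.6403, -0.1218, 0.2353]
eef_rot: [0.629, 0.777, 0.0, 0.0]
wrist_force: [0.3, -0.6, -2.5]
opening: 0.0212
finger_force: 78.4
```

```bash
python3 -m handwheel '[{"dp":[0,0,-0.0005],"dr":[0,0,0]},{"dp":[0,0,-0.001],"dr":[0,0,0]},{"dp":[0,0,-0.001],"dr":[0,0,0]},{"dp":[0,0,-0.0015],"dr":[0,0,0]},{"dp":[0,0,-0.0015],"dr":[0,0,0]},{"dp":[0,0,-0.002],"dr":[0,0,0]},{"dp":[0,0,-0.002],"dr":[0,0,0]},{"dp":[0,0,-0.002],"dr":[0,0,0]},{"dp":[0,0,-0.002],"dr":[0,0,0]},{"dp":[0,0,-0.002],"dr":[0,0,0]}]'
```

```text
t: 15.6
position: [0.6404, -0.1219, 0.2346]
eef_rot: [0.629, 0.777, 0.0, 0.001]
wrist_force: [-3.5, -0.2, 7.6]
opening: 0.021
finger_force: 79.7
```

```bash
python3 -m handwheel '[{"dp":[0,0,0.001],"dr":[0,0,0]},{"dp":[0,0,0.001],"dr":[0,0,0]},{"dp":[0,0,0.001],"dr":[0,0,0]},{"dp":[0,0,0.001],"dr":[0,0,0]},{"dp":[0,0,0.001],"dr":[0,0,0]},{"dp":[0,0,0.001],"dr":[0,0,0]},{"dp":[0,0,0.001],"dr":[0,0,0]},{"dp":[0,0,0.001],"dr":[0,0,0]},{"dp":[0,0,0.001],"dr":[0,0,0]},{"dp":[0,0,0.001],"dr":[0,0,0]}]' -0.4 60
python3 -m handwheel '[{"dp":[0,0,0.005],"dr":[0,0,0]},{"dp":[0,0,0.015],"dr":[0,0,0]},{"dp":[0,0,0.03],"dr":[0,0,0]},{"dp":[0,0,0.05],"dr":[0,0,0]},{"dp":[0,0,0.07],"dr":[0,0,0]},{"dp":[0,0,0.09],"dr":[0,0,0]},{"dp":[0,0,0.1],"dr":[0,0,0]},{"dp":[0,0,0.1],"dr":[0,0,0]},{"dp":[0,0,0.1],"dr":[0,0,0]},{"dp":[0,0,0.1],"dr":[0,0,0]}]'
python3 - <<'E'
from h import *
s=st();im=grab_frame("wrist");cv2.imwrite("pics/w7.png",im)
for k,n in(("w7b","top"),): cv2.imwrite(f"pics/{k}.png",grab_frame(n))
E
```

```text
t: 16.43
position: [0.6403, -0.1218, 0.2343]
eef_rot: [0.629, 0.777, 0.0, 0.0]
wrist_force: [0.3, 0.4, -0.0]
opening: 0.0598
finger_force: 0.0
t: 17.27
position: [0.6397, -0.1216, 0.3329]
eef_rot: [0.629, 0.777, -0.0, -0.001]
wrist_force: [-0.2, 0.3, -0.6]
opening: 0.0603
finger_force: 0.0
t 17.27 pos [ 0.6397 -0.1216  0.3329] q [ 0.629  0.777 -0.    -0.001] F [-0.2  0.3 -0.6] op 0.0603 ff 0.0 j6 -0.58
```

View pics/w7.png

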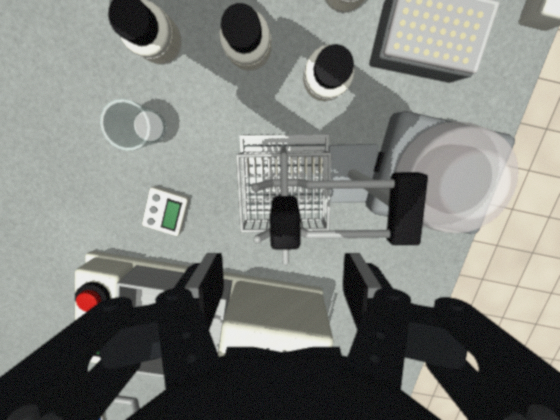

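The basket hangs on both prongs of the drip stand, level and clear of the fingers, with the grip at (286,222). Next I'll measure the crate from above.

```bash
python3 -m handwheel '[{"dp":[-0.014,0.034,0],"dr":[0,0,-0.05]},{"dp":[-0.03,0.07,0],"dr":[0,0,-0.1]},{"dp":[-0.045,0.105,0],"dr":[0,0,-0.15]},{"dp":[-0.06,0.14,0],"dr":[0,0,-0.2]},{"dp":[-0.075,0.175,-0.01],"dr":[0,0,-0.22]},{"dp":[-0.09,0.21,-0.02],"dr":[0,0,-0.23]},{"dp":[-0.105,0.245,-0.03],"dr":[0,0,-0.23]},{"dp":[-0.12,0.28,-0.03],"dr":[0,0,-0.23]},{"dp":[-0.135,0.31,-0.03],"dr":[0,0,-0.23]},{"dp":[-0.138,0.32,-0.03],"dr":[0,0,-0.23]}]'
python3 -m handwheel '[{"dp":[0,0,0],"dr":[0,0,0]},{"dp":[0,0,0],"dr":[0,0,0]},{"dp":[0,0,0],"dr":[0,0,0]},{"dp":[0,0,0],"dr":[0,0,0]},{"dp":[0,0,0],"dr":[0,0,0]},{"dp":[0,0,0],"dr":[0,0,0]},{"dp":[0,0,0],"dr":[0,0,0]},{"dp":[0,0,0],"dr":[0,0,0]},{"dp":[0,0,0],"dr":[0,0,0]},{"dp":[0,0,0],"dr":[0,0,0]}]'
python3 - <<'E'
from h import *
s=st();i=camera_info("wrist");im=grab_frame("wrist");cv2.imwrite("pics/w8.png",im);np.savez("w8.npz",T=i["world_from_camera"],K=i["camera_matrix"])
c,s=np.cos(-.03),np.sin(-.03)
for x,y in((-.121,-.0815),(.121,-.0815),(.121,.0815),(-.121,.0815),(0,0),(.0395,0),(-.0395,0)): print(x,y,proj("wrist",[.507+c*x-s*y,.31+s*x+c*y,.055]).round(0))
g=cv2.cvtColor(im,cv2.COLOR_BGR2GRAY)
det=cv2.createLineSegmentDetector().detect(g)[0][:,0]
u0=proj("wrist",[.38,.4,.055]);u1=proj("wrist",[.64,.22,.055]);
for l in det:
    L=np.hypot(l[2]-l[0],l[3]-l[1]);m=((l[0]+l[2])/2,(l[1]+l[3])/2)
    if L>30 and u0[0]-20<m[0]<u1[0]+20 and u0[1]-20<m[1]<u1[1]+20:
        a=ray("wrist",l[0],l[1],.055)[:2];b=ray("wrist",l[2],l[3],.055)[:2];print(l.round(0),a.round(4),b.round(4))
E
```

```text
t: 18.2
position: [0.4993, 0.2018, 0.3031]
eef_rot: [0.713, 0.701, -0.001, -0.001]
wrist_force: [0.0, 0.6, -0.1]
opening: 0.0599
finger_force: 0.0
t: 19.03
position: [0.5023, 0.1981, 0.3043]
eef_rot: [0.715, 0.7, 0.0, 0.0]
wrist_force: [-0.8, 0.2, -0.4]
opening: 0.0599
finger_force: 0.0
t 19.03 pos [0.5023 0.1981 0.3043] q [0.715 0.7   0.    0.   ] F [-0.8  0.2 -0.4] op 0.0599 ff 0.0 j6 0.18
-0.121 -0.0815 [190. 159.]
0.121 -0.0815 [378. 160.]
0.121 0.0815 [391.  16.]
-0.121 0.0815 [179.  14.]
0 0 [284.  92.]
0.0395 0 [317.  92.]
-0.0395 0 [252.  91.]
[197. 118. 194.  78.] [0.3985 0.2817] [0.3992 0.3278]
[195.  77. 188.  10.] [0.3998 0.3288] [0.3988 0.399 ]
[390.  49. 388.  79.] [0.632  0.3539] [0.6316 0.3212]
[315. 148. 317.  94.] [0.5449 0.2421] [0.5467 0.3062]
[388.  80. 386. 114.] [0.632 0.321] [0.6321 0.281 ]
[262. 149. 261. 103.] [0.4769 0.242 ] [0.4779 0.2976]
[260.  79. 260.  17.] [0.478  0.3246] [0.4804 0.3907]
[317.  84. 318.  31.] [0.5467 0.3174] [0.5479 0.3752]
[396.  10. 391.  49.] [0.6355 0.394 ] [0.6329 0.3541]
[323.  17. 321.  84.] [0.5525 0.3891] [0.5516 0.3174]
[375
[... 861 characters left out ...]
197. 153. 197. 119.] [0.3945 0.2391] [0.3974 0.2804]
[205.  96. 208. 149.] [0.4107 0.3078] [0.409  0.2435]
[253. 153. 198. 153.] [0.4657 0.2377] [0.3954 0.2395]
[262.  90. 319.  90.] [0.4799 0.313 ] [0.5497 0.3115]
[326.  89. 384.  90.] [0.5573 0.3115] [0.6286 0.3094]
[373.  94. 326.  94.] [0.6152 0.3051] [0.5573 0.3063]
[256.  94. 208.  94.] [0.4721 0.3082] [0.4143 0.3095]
[400.  52. 396. 102.] [0.6446 0.3509] [0.6432 0.2956]
[278. 149. 313. 148.] [0.4978 0.2424] [0.5424 0.2419]
[185.  97. 181.  52.] [0.3862 0.3067] [0.3869 0.3565]
[324. 148. 368. 149.] [0.5568 0.2415] [0.6126 0.2401]
[188.  52. 191.  87.] [0.3944 0.3564] [0.3939 0.318 ]
[211. 149. 254. 148.] [0.4118 0.2443] [0.4676 0.2437]
```

```bash
python3 - <<'E'
from h import *
g=cv2.cvtColor(cv2.imread("pics/w8.png"),cv2.COLOR_BGR2GRAY)
for r in(55,120): print("row",r,[f"{u}:{g[r,u]}" for u in range(172,404,2)])
for c in(235,345): print("col",c,[f"{v}:{g[v,c]}" for v in range(4,176,2)])
E
```

```text
row 55 ['172:187', '174:191', '176:189', '178:186', '180:182', '182:172', '184:158', '186:157', '188:163', '190:182', '192:160', '194:64', '196:50', '198:50', '200:45', '202:60', '204:95', '206:99', '208:113', '210:157', '212:158', '214:157', '216:159', '218:158', '220:157', '222:160', '224:160', '226:161', '228:160', '230:159', '232:159', '234:159', '236:159', '238:162', '240:159', '242:160', '244:161', '246:159', '248:162', '250:162', '252:159', '254:162', '256:162', '258:162', '260:124', '262:76', '264:98', '266:116', '268:157', '270:159', '272:161', '274:161', '276:161', '278:159', '280:160', '282:160', '284:162', '286:161', '288:159', '290:162', '292:160', '294:160', '296:163', '298:160', '300:161', '302:159', '304:161', '306:160', '308:159', '310:156', '312:158', '314:157', '316:155', '318:115', '320:57', '322:132', '324:155', '326:157', '328:153', '330:158', '332:153', '334:156', '336:155', '338:154', '340:155', '342:154', '344:155', '346:152', '348:153', '350:155', '352:153', '354:153', '356:154', '358:150', '360:151', '362:149', '364:153', '366:150', '368:152', '370:153', '3
[... 2497 characters left out ...]
 '42:152', '44:151', '46:152', '48:156', '50:156', '52:157', '54:153', '56:153', '58:154', '60:154', '62:152', '64:121', '66:106', '68:99', '70:100', '72:104', '74:101', '76:102', '78:102', '80:103', '82:101', '84:101', '86:103', '88:103', '90:81', '92:50', '94:78', '96:103', '98:103', '100:107', '102:102', '104:104', '106:102', '108:101', '110:103', '112:103', '114:100', '116:106', '118:105', '120:100', '122:104', '124:106', '126:106', '128:103', '130:104', '132:103', '134:105', '136:101', '138:99', '140:102', '142:102', '144:104', '146:103', '148:97', '150:65', '152:95', '154:102', '156:121', '158:120', '160:122', '162:122', '164:152', '166:185', '168:189', '170:187', '172:183', '174:190']
```

```bash
python3 - <<'E'
from h import *
d=np.load("w8.npz");j=dict(camera_matrix=d["K"],world_from_camera=d["T"])
r=lambda u,v:ray("wrist",u,v,.055,j)[:2]
for n,ps in(("xin",((193,55),(389.3,55))),("xin",((197.5,120),(383.8,120))),("div",((260,55),(321.7,55))),("div",((261.5,120),(319.2,120))),("yout235",((235,9.7),(235,155.2))),("yout345",((345,9.7),(345,155.2))),("ydiv edge",((235,90.3),(345,89.8)))):
    a,b=r(*ps[0]),r(*ps[1]);print(n,a.round(4),b.round(4),"mid",((a+b)/2).round(4),"len",round(np.linalg.norm(a-b),4))
E
```

```text
xin [0.4003 0.3528] [0.6318 0.3477] mid [0.5161 0.3503] len 0.2316
xin [0.3985 0.2795] [0.6302 0.2744] mid [0.5144 0.277 ] len 0.2318
div [0.4793 0.3511] [0.5521 0.3495] mid [0.5157 0.3503] len 0.0728
div [0.4781 0.2778] [0.5499 0.2762] mid [0.514 0.277] len 0.0718
yout235 [0.4528 0.3984] [0.4424 0.2354] mid [0.4476 0.3169] len 0.1633
yout345 [0.578  0.3957] [0.5834 0.2323] mid [0.5807 0.314 ] len 0.1635
ydiv edge [0.4473 0.3129] [0.5808 0.3106] mid [0.5141 0.3117] len 0.1335
```

The edge lengths match the crate (232 and 163 mm), so its centre is (0.515, 0.3155) with yaw -0.022. Next, a wrist overview of the jars.

```bash
cat > jars.py <<'E'
from h import *
def jars(save,lo=(.36,-.02),hi=(.72,.2)):
    s=st();i=camera_info("wrist");im=grab_frame("wrist");cv2.imwrite(f"pics/{save}.png",im);out=[]
    for c,b in blobs(im.max(2)<45,300,4000):
        p=ray("wrist",*c,.075,i)[:2];d=abs(np.array(i["world_from_camera"])[2,3]-.09);D=46*301.5/(d*1000)
        if lo[0]<p[0]<hi[0] and lo[1]<p[1]<hi[1]: out.append((p,b));print("cap",p.round(4),"rel",(p-s["position"][:2]).round(4),"box",b[:5],"Dexp",round(D))
    return out
E
python3 -m handwheel '[{"dp":[0.004,-0.03,0],"dr":[0,0,0]},{"dp":[0.008,-0.06,0],"dr":[0,0,0]},{"dp":[0.012,-0.09,0],"dr":[0,0,0]},{"dp":[0.016,-0.12,0],"dr":[0,0,0]},{"dp":[0.02,-0.15,0],"dr":[0,0,0]},{"dp":[0.024,-0.175,0],"dr":[0,0,0]},{"dp":[0.028,-0.195,0],"dr":[0,0,0]},{"dp":[0.03,-0.2,0],"dr":[0,0,0]},{"dp":[0.03,-0.2,0],"dr":[0,0,0]},{"dp":[0.03,-0.2,0],"dr":[0,0,0]}]' -0.5 60
python3 - <<'E'
from jars import *
jars("w9")
im=grab_frame("top");cv2.imwrite("pics/t9.png",im)
for c,s in blobs(im.max(2)<45,150,400):
    if 200<c[0]<300 and 120<c[1]<260: print("top",c.round(1),s[2:],ray("top",*c,.075)[:2].round(3))
E
```

```text
t: 19.92
position: [0.5322, -0.0014, 0.3042]
eef_rot: [0.715, 0.7, 0.0, -0.0]
wrist_force: [0.6, 0.9, -0.2]
opening: 0.0635
finger_force: 0.0
t 19.92 pos [ 0.5322 -0.0014  0.3042] q [ 0.715  0.7    0.    -0.   ] F [ 0.6  0.9 -0.2] op 0.0635 ff 0.0 j6 -0.2
cap [0.4414 0.1539] rel [-0.0908  0.1552] box [ 176   26   45   49 1662] Dexp 39
cap [0.6697 0.1463] rel [0.1376 0.1477] box [ 379   29   48   48 1694] Dexp 39
cap [0.5454 0.1469] rel [0.0132 0.1482] box [ 273   35   39   41 1214] Dexp 39
cap [0.5565 0.0442] rel [0.0244 0.0455] box [283 129  37  36 929] Dexp 39
cap [0.6708 0.0287] rel [0.1387 0.0301] box [ 374  142   43   36 1223] Dexp 39
top [274.6 149.4] [ 39  21 341] [0.653 0.015]
```

```bash
python3 -m handwheel '[{"dp":[0.012,0.023,-0.02],"dr":[0,0,0]},{"dp":[0.024,0.045,-0.04],"dr":[0,0,0]},{"dp":[0.024,0.045,-0.06],"dr":[0,0,0]},{"dp":[0.024,0.045,-0.08],"dr":[0,0,0]},{"dp":[0.024,0.045,-0.1],"dr":[0,0,0]},{"dp":[0.024,0.045,-0.11],"dr":[0,0,0]},{"dp":[0.024,0.045,-0.11],"dr":[0,0,0]},{"dp":[0.024,0.045,-0.11],"dr":[0,0,0]},{"dp":[0.024,0.045,-0.11],"dr":[0,0,0]},{"dp":[0.024,0.045,-0.11],"dr":[0,0,0]}]'
python3 - <<'E'
from jars import *
jars("w10")
# missing jar
im=cv2.imread("pics/w9.png")
for th in(35,60):
    for c,b in blobs(im.max(2)<th,100,90000): 
        if c[0]<300 and c[1]<330: print(th,c.round(0),b)
print(im.max(2)[110:200:6,150:230:5])
E
```

```text
t: 20.85
position: [0.5572, 0.0432, 0.196]
eef_rot: [0.714, 0.7, 0.001, 0.001]
wrist_force: [0.1, -0.3, 0.2]
opening: 0.064
finger_force: 0.0
t 20.85 pos [0.5572 0.0432 0.196 ] q [0.714 0.7   0.001 0.001] F [ 0.1 -0.3  0.2] op 0.064 ff 0.0 j6 -0.11
cap [0.4402 0.154 ] rel [-0.117   0.1109] box [  99   44   71   65 3489] Dexp 56
cap [0.5471 0.1635] rel [-0.0102  0.1203] box [ 238   46   55   31 1085] Dexp 56
cap [0.6696 0.1464] rel [0.1123 0.1033] box [ 384   49   69   63 3161] Dexp 56
cap [0.5559 0.0548] rel [-0.0014  0.0117] box [ 255  178   49   34 1131] Dexp 56
cap [0.6712 0.0289] rel [ 0.114  -0.0143] box [ 377  194   60   54 1912] Dexp 56
cap [0.4438 0.0381] rel [-0.1134 -0.005 ] box [129 200  43  43 604] Dexp 56
35 [198.  50.] [ 176   27   45   48 1605]
35 [291.  56.] [273  36  39  39 992]
35 [212. 157.] [198 146  20  28 113]
60 [198.  50.] [ 175   26   47   49 1720]
60 [292.  51.] [ 272   27   41   49 1553]
60 [195. 162.] [178 146  40  36 665]
[[144 125 119 116 116 113 112 117 111 112 114 112 111 113 110 109]
 [179 173 181 176 174 178 142 122 117 108 115 113 115 113 113 115]
 
[... 170 characters left out ...]
 177 176 151 113 111 111 111]
 [169 180 170 172 171 178 173 172 197 232 232 221 164 123 107 112]
 [178 168 170 177 179 178 172 225 117  54  26  70 170 176 157 106]
 [178 175 172 181 173 184  85  53  56  60  60  64  14 127 176 134]
 [174 169 173 170 169 165  57  56  58  57  61  61  64  15 170 205]
 [173 169 175 170 175 136  53  57  59  60  61  62  63  12 161 223]
 [170 176 166 174 166 167  56  58  57  60  64  62  61  12 210 196]
 [170 166 170 172 175 171 103  59  61  57  61  63  52 224 232 142]
 [174 167 173 176 164 172 172 159  70  61  71 180 235 215 173 173]
 [174 167 169 173 171 172 171 175 171 174 176 175 170 173 176 179]
 [174 166 168 169 171 165 168 168 178 170 180 177 169 179 178 167]]
```

```bash
sed -i 's/max(2)<45,300/max(2)<82,300/' jars.py; python3 - <<'E'
from jars import *
jars("w11")
E
```

```text
t 20.9 pos [0.5571 0.0431 0.1959] q [0.715 0.7   0.001 0.001] F [0.2 0.4 1. ] op 0.064 ff 0.0 j6 -0.11
cap [0.44  0.154] rel [-0.1171  0.111 ] box [  98   43   73   66 3664] Dexp 56
cap [0.5453 0.1519] rel [-0.0118  0.1088] box [ 235   45   58   65 2931] Dexp 56
cap [0.5547 0.0453] rel [-0.0025  0.0022] box [ 254  177   51   55 2173] Dexp 56
cap [0.6713 0.0278] rel [ 0.1142 -0.0153] box [ 377  194   61   55 2498] Dexp 56
cap [0.4274 0.0279] rel [-0.1297 -0.0152] box [ 110  199   63   55 2551] Dexp 56
```

```bash
python3 -m handwheel '[{"dp":[-0.0025,0.002,-0.02],"dr":[0,0,0]},{"dp":[-0.0025,0.002,-0.04],"dr":[0,0,0]},{"dp":[-0.0025,0.002,-0.06],"dr":[0,0,0]},{"dp":[-0.0025,0.002,-0.08],"dr":[0,0,0]},{"dp":[-0.0025,0.002,-0.1],"dr":[0,0,0]},{"dp":[-0.0025,0.002,-0.115],"dr":[0,0,0]},{"dp":[-0.0025,0.002,-0.127],"dr":[0,0,0]},{"dp":[-0.0025,0.002,-0.133],"dr":[0,0,0]},{"dp":[-0.0025,0.002,-0.135],"dr":[0,0,0]},{"dp":[-0.0025,0.002,-0.135],"dr":[0,0,0]}]'
python3 -m handwheel '[{"dp":[0,0,0],"dr":[0,0,0]},{"dp":[0,0,0],"dr":[0,0,0]},{"dp":[0,0,0],"dr":[0,0,0]},{"dp":[0,0,0],"dr":[0,0,0]},{"dp":[0,0,0],"dr":[0,0,0]},{"dp":[0,0,0],"dr":[0,0,0]},{"dp":[0,0,0.005],"dr":[0,0,0]},{"dp":[0,0,0.02],"dr":[0,0,0]},{"dp":[0,0,0.045],"dr":[0,0,0]},{"dp":[0,0,0.08],"dr":[0,0,0]}]' 1 70
python3 -m handwheel '[{"dp":[0,0.005,0.03],"dr":[0,0,0]},{"dp":[-0.003,0.015,0.055],"dr":[0,0,0]},{"dp":[-0.008,0.04,0.075],"dr":[0,0,0]},{"dp":[-0.013,0.07,0.08],"dr":[0,0,0]},{"dp":[-0.018,0.1,0.08],"dr":[0,0,0]},{"dp":[-0.024,0.135,0.08],"dr":[0,0,0]},{"dp":[-0.03,0.17,0.08],"dr":[0,0,0]},{"dp":[-0.036,0.2,0.08],"dr":[0,0,0]},{"dp":[-0.04,0.22,0.08],"dr":[0,0,0]},{"dp":[-0.041,0.231,0.08],"dr":[0,0,0]}]'
```

```text
t: 21.78
position: [0.554, 0.0451, 0.0595]
eef_rot: [0.715, 0.7, 0.0, 0.0]
wrist_force: [-0.3, -0.1, -0.1]
opening: 0.0639
finger_force: 0.0
t: 22.62
position: [0.5511, 0.0455, 0.1374]
eef_rot: [0.715, 0.7, -0.002, -0.003]
wrist_force: [0.6, -0.2, -2.0]
opening: 0.0444
finger_force: 71.8
t: 23.45
position: [0.5113, 0.2787, 0.2192]
eef_rot: [0.714, 0.701, -0.0, -0.0]
wrist_force: [-0.0, -0.5, -0.7]
opening: 0.0443
finger_force: 71.9
```

```bash
python3 - <<'E'
from h import *
s=st();im=grab_frame("wrist");cv2.imwrite("pics/w12.png",im);g=im.max(2)
for u in(270,283,296): print(u,[f"{v}:{g[v,u]}" for v in range(90,300,4)])
p=s["position"]
for dy in(-.004,0,.004):
    print(dy,"body rim",proj("wrist",[p[0],p[1]+dy+.032,.2185]).round(0),"body foot",proj("wrist",[p[0],p[1]+dy+.032,.162]).round(0),"cap top near",proj("wrist",[p[0],p[1]+dy+.023,.25]).round(0),"cap base",proj("wrist",[p[0],p[1]+dy+.023,.22]).round(0))
E
```

```text
t 23.45 pos [0.5113 0.2787 0.2192] q [ 0.714  0.701 -0.    -0.   ] F [-0.  -0.5 -0.7] op 0.0443 ff 71.9 j6 0.31
270 ['90:133', '94:119', '98:119', '102:122', '106:122', '110:120', '114:159', '118:197', '122:196', '126:197', '130:199', '134:196', '138:197', '142:128', '146:127', '150:121', '154:113', '158:89', '162:121', '166:194', '170:201', '174:197', '178:174', '182:134', '186:138', '190:139', '194:162', '198:144', '202:187', '206:221', '210:224', '214:223', '218:222', '222:159', '226:24', '230:21', '234:15', '238:9', '242:27', '246:35', '250:30', '254:32', '258:39', '262:35', '266:29', '270:32', '274:30', '278:35', '282:33', '286:30', '290:25', '294:34', '298:29']
283 ['90:123', '94:122', '98:121', '102:122', '106:121', '110:152', '114:197', '118:197', '122:198', '126:197', '130:196', '134:198', '138:196', '142:134', '146:130', '150:118', '154:112', '158:92', '162:119', '166:122', '170:118', '174:116', '178:118', '182:121', '186:139', '190:137', '194:173', '198:149', '202:204', '206:224', '210:224', '214:225', '218:221', '222:18', '226:23', '230:19', '234:18', '238:17', '242:35', 
[... 286 characters left out ...]
142:121', '146:118', '150:117', '154:112', '158:93', '162:118', '166:119', '170:117', '174:120', '178:118', '182:118', '186:136', '190:141', '194:149', '198:141', '202:197', '206:220', '210:225', '214:224', '218:224', '222:171', '226:23', '230:23', '234:20', '238:23', '242:23', '246:37', '250:33', '254:29', '258:37', '262:33', '266:34', '270:33', '274:30', '278:36', '282:29', '286:33', '290:31', '294:32', '298:29']
-0.004 body rim [281. 213.] body foot [281. 191.] cap top near [280. 255.] cap base [281. 231.]
0 body rim [280. 205.] body foot [281. 185.] cap top near [280. 246.] cap base [281. 224.]
0.004 body rim [280. 197.] body foot [281. 179.] cap top near [280. 237.] cap base [281. 216.]
```

```bash
python3 -m handwheel '[{"dp":[0,0,-0.01],"dr":[0,0,0]},{"dp":[0,0,-0.03],"dr":[0,0,0]},{"dp":[0,0,-0.05],"dr":[0,0,0]},{"dp":[0,0,-0.07],"dr":[0,0,0]},{"dp":[0,0,-0.08],"dr":[0,0,0]},{"dp":[0,0,-0.08],"dr":[0,0,0]},{"dp":[0,0,-0.08],"dr":[0,0,0]},{"dp":[0,0,-0.08],"dr":[0,0,0]},{"dp":[0,0,-0.08],"dr":[0,0,0]},{"dp":[0,0,-0.08],"dr":[0,0,0]}]'
```

```text
t: 24.33
position: [0.5137, 0.2763, 0.1407]
eef_rot: [0.715, 0.7, 0.001, 0.001]
wrist_force: [-0.2, 1.1, -1.8]
opening: 0.0441
finger_force: 71.9
```

```bash
python3 -m handwheel '[{"dp":[0,-0.0015,-0.005],"dr":[0,0,0]},{"dp":[0,-0.0015,-0.014],"dr":[0,0,0]},{"dp":[0,-0.0015,-0.024],"dr":[0,0,0]},{"dp":[0,-0.0015,-0.034],"dr":[0,0,0]},{"dp":[0,-0.0015,-0.044],"dr":[0,0,0]},{"dp":[0,-0.0015,-0.054],"dr":[0,0,0]},{"dp":[0,-0.0015,-0.063],"dr":[0,0,0]},{"dp":[0,-0.0015,-0.07],"dr":[0,0,0]},{"dp":[0,-0.0015,-0.073],"dr":[0,0,0]},{"dp":[0,-0.0015,-0.074],"dr":[0,0,0]}]'
```

```text
t: 25.17
position: [0.5121, 0.2747, 0.0659]
eef_rot: [0.714, 0.7, -0.001, -0.001]
wrist_force: [-8.5, -2.1, 15.5]
opening: 0.0445
finger_force: 73.4
```

```bash
python3 -m handwheel '[{"dp":[0,0,0.001],"dr":[0,0,0]},{"dp":[0,0,0.001],"dr":[0,0,0]},{"dp":[0,0,0.001],"dr":[0,0,0]},{"dp":[0,0,0.001],"dr":[0,0,0]},{"dp":[0,0,0.01],"dr":[0,0,0]},{"dp":[0,0,0.03],"dr":[0,0,0]},{"dp":[0,0,0.06],"dr":[0,0,0]},{"dp":[0,0,0.09],"dr":[0,0,0]},{"dp":[0,0,0.12],"dr":[0,0,0]},{"dp":[0,0,0.14],"dr":[0,0,0]}]' -0.5 60
python3 - <<'E'
from jars import *
s=st();i=camera_info("wrist");im=grab_frame("wrist");cv2.imwrite("pics/w13.png",im)
for c,b in blobs(im.max(2)<82,300,4000):
    p=ray("wrist",*c,.08,i)[:2]
    if .38<p[0]<.65 and .2<p[1]<.42: print("cap",p.round(4),b)
g=im.max(2);print([f"{v}:{g[v,283]}" for v in range(120,260,4)])
E
```

```text
t: 26.0
position: [0.5139, 0.2751, 0.2094]
eef_rot: [0.714, 0.7, 0.002, 0.001]
wrist_force: [1.0, -0.1, 0.6]
opening: 0.0641
finger_force: 0.0
t 26.0 pos [0.5139 0.2751 0.2094] q [0.714 0.7   0.002 0.001] F [ 1.  -0.1  0.6] op 0.0641 ff 0.0 j6 0.31
cap [0.4272 0.3196] [ 155   75   87  159 3802]
cap [0.5181 0.3626] [ 244   74   79   82 1267]
cap [0.6018 0.3191] [ 319   74   90  159 3869]
cap [0.5134 0.2733] [ 246  161   73   72 2950]
['120:190', '124:188', '128:190', '132:188', '136:187', '140:191', '144:191', '148:114', '152:100', '156:102', '160:115', '164:137', '168:183', '172:216', '176:212', '180:19', '184:34', '188:33', '192:35', '196:35', '200:61', '204:74', '208:47', '212:34', '216:37', '220:30', '224:34', '228:28', '232:68', '236:176', '240:204', '244:209', '248:205', '252:206', '256:204']
```

```bash
python3 -m handwheel '[{"dp":[0.01,-0.02,0],"dr":[0,0,0]},{"dp":[0.03,-0.05,0],"dr":[0,0,0]},{"dp":[0.05,-0.08,0],"dr":[0,0,0]},{"dp":[0.07,-0.11,0],"dr":[0,0,0]},{"dp":[0.09,-0.145,0],"dr":[0,0,0]},{"dp":[0.11,-0.18,0],"dr":[0,0,0]},{"dp":[0.13,-0.21,0],"dr":[0,0,0]},{"dp":[0.145,-0.235,-0.01],"dr":[0,0,0]},{"dp":[0.156,-0.247,-0.01],"dr":[0,0,0]},{"dp":[0.156,-0.247,-0.01],"dr":[0,0,0]}]'
python3 -m handwheel '[{"dp":[0,0,0],"dr":[0,0,0]},{"dp":[0,0,0],"dr":[0,0,0]},{"dp":[0,0,0],"dr":[0,0,0]},{"dp":[0,0,0],"dr":[0,0,0]},{"dp":[0,0,0],"dr":[0,0,0]},{"dp":[0,0,0],"dr":[0,0,0]},{"dp":[0,0,0],"dr":[0,0,0]},{"dp":[0,0,0],"dr":[0,0,0]},{"dp":[0,0,0],"dr":[0,0,0]},{"dp":[0,0,0],"dr":[0,0,0]}]'
python3 -c "
from jars import *
jars('w14')"
```

```text
t: 26.88
position: [0.6701, 0.0239, 0.1947]
eef_rot: [0.716, 0.698, -0.0, 0.0]
wrist_force: [0.1, -0.2, -1.0]
opening: 0.0638
finger_force: 0.0
t: 27.72
position: [0.6687, 0.0277, 0.1953]
eef_rot: [0.714, 0.7, 0.0, 0.0]
wrist_force: [-0.1, 0.1, 0.0]
opening: 0.0642
finger_force: 0.0
t 27.72 pos [0.6687 0.0277 0.1953] q [0.714 0.7   0.    0.   ] F [-0.1  0.1  0. ] op 0.0642 ff 0.0 j6 -0.11
cap [0.5431 0.1511] rel [-0.1256  0.1234] box [  84   24   76   71 3998] Dexp 56
cap [0.6682 0.1479] rel [-0.0006  0.1202] box [ 249   27   59   69 3161] Dexp 56
cap [0.4587 0.149 ] rel [-0.2101  0.1213] box [   0   32   38   61 1806] Dexp 56
cap [0.7188 0.0993] rel [0.0501 0.0716] box [334  76  15  95 978] Dexp 56
cap [0.6694 0.0275] rel [ 0.0007 -0.0002] box [ 258  180   51   55 2225] Dexp 56
cap [0.4345 0.0285] rel [-0.2342  0.0008] box [   0  185   54   56 2423] Dexp 56
```

```bash
python3 -m handwheel '[{"dp":[0.0005,0.001,-0.02],"dr":[0,0,0]},{"dp":[0.0005,0.001,-0.04],"dr":[0,0,0]},{"dp":[0.0005,0.001,-0.06],"dr":[0,0,0]},{"dp":[0.0005,0.001,-0.08],"dr":[0,0,0]},{"dp":[0.0005,0.001,-0.1],"dr":[0,0,0]},{"dp":[0.0005,0.001,-0.115],"dr":[0,0,0]},{"dp":[0.0005,0.001,-0.127],"dr":[0,0,0]},{"dp":[0.0005,0.001,-0.133],"dr":[0,0,0]},{"dp":[0.0005,0.001,-0.1355],"dr":[0,0,0]},{"dp":[0.0005,0.001,-0.1355],"dr":[0,0,0]}]'
python3 -m handwheel '[{"dp":[0,0,0],"dr":[0,0,0]},{"dp":[0,0,0],"dr":[0,0,0]},{"dp":[0,0,0],"dr":[0,0,0]},{"dp":[0,0,0],"dr":[0,0,0]},{"dp":[0,0,0],"dr":[0,0,0]},{"dp":[0,0,0],"dr":[0,0,0]},{"dp":[0,0,0.005],"dr":[0,0,0]},{"dp":[0,0,0.02],"dr":[0,0,0]},{"dp":[0,0,0.045],"dr":[0,0,0]},{"dp":[0,0,0.08],"dr":[0,0,0]}]' 1 70
python3 -m handwheel '[{"dp":[0,0.005,0.03],"dr":[0,0,0]},{"dp":[-0.005,0.015,0.055],"dr":[0,0,0]},{"dp":[-0.012,0.04,0.075],"dr":[0,0,0]},{"dp":[-0.021,0.07,0.08],"dr":[0,0,0]},{"dp":[-0.031,0.102,0.08],"dr":[0,0,0]},{"dp":[-0.042,0.138,0.08],"dr":[0,0,0]},{"dp":[-0.053,0.174,0.08],"dr":[0,0,0]},{"dp":[-0.064,0.208,0.08],"dr":[0,0,0]},{"dp":[-0.073,0.235,0.08],"dr":[0,0,0]},{"dp":[-0.076,0.245,0.08],"dr":[0,0,0]}]'
python3 -m handwheel '[{"dp":[0,0,-0.005],"dr":[0,0,0]},{"dp":[0,0,-0.02],"dr":[0,0,0]},{"dp":[0,0,-0.04],"dr":[0,0,0]},{"dp":[0,0,-0.06],"dr":[0,0,0]},{"dp":[0,0,-0.075],"dr":[0,0,0]},{"dp":[0,0,-0.08],"dr":[0,0,0]},{"dp":[0,0,-0.08],"dr":[0,0,0]},{"dp":[0,0,-0.08],"dr":[0,0,0]},{"dp":[0,0,-0.08],"dr":[0,0,0]},{"dp":[0,0,-0.08],"dr":[0,0,0]}]'
```

```text
t: 28.6
position: [0.6694, 0.0286, 0.0597]
eef_rot: [0.715, 0.7, -0.0, -0.0]
wrist_force: [0.6, 0.4, -0.6]
opening: 0.0641
finger_force: 0.0
t: 29.43
position: [0.6667, 0.029, 0.1379]
eef_rot: [0.714, 0.7, -0.002, -0.003]
wrist_force: [-0.2, -0.7, -2.4]
opening: 0.0441
finger_force: 71.6
t: 30.27
position: [0.5912, 0.2778, 0.2208]
eef_rot: [0.713, 0.701, 0.0, -0.001]
wrist_force: [0.7, 0.3, -0.9]
opening: 0.0442
finger_force: 71.6
t: 31.1
position: [0.5943, 0.2736, 0.1415]
eef_rot: [0.715, 0.7, 0.001, 0.001]
wrist_force: [-0.7, 0.8, -1.1]
opening: 0.0443
finger_force: 71.6
```

```bash
python3 -m handwheel '[{"dp":[-0.001,0,-0.005],"dr":[0,0,0]},{"dp":[-0.001,0,-0.014],"dr":[0,0,0]},{"dp":[-0.001,0,-0.024],"dr":[0,0,0]},{"dp":[-0.001,0,-0.034],"dr":[0,0,0]},{"dp":[-0.001,0,-0.044],"dr":[0,0,0]},{"dp":[-0.001,0,-0.054],"dr":[0,0,0]},{"dp":[-0.001,0,-0.063],"dr":[0,0,0]},{"dp":[-0.001,0,-0.07],"dr":[0,0,0]},{"dp":[-0.001,0,-0.074],"dr":[0,0,0]},{"dp":[-0.001,0,-0.0755],"dr":[0,0,0]}]'
python3 -m handwheel '[{"dp":[0,0,0],"dr":[0,0,0]},{"dp":[0,0,0],"dr":[0,0,0]},{"dp":[0,0,0],"dr":[0,0,0]},{"dp":[0,0,0],"dr":[0,0,0]},{"dp":[0,0,0.01],"dr":[0,0,0]},{"dp":[0,0,0.03],"dr":[0,0,0]},{"dp":[0,0,0.06],"dr":[0,0,0]},{"dp":[0,0,0.09],"dr":[0,0,0]},{"dp":[0,0,0.12],"dr":[0,0,0]},{"dp":[0,0,0.13],"dr":[0,0,0]}]' -0.5 60
python3 -c "
from jars import *
jars('w15',(.4,.22),(.66,.4))"
python3 -m handwheel '[{"dp":[0.015,-0.02,0],"dr":[0,0,0]},{"dp":[0.03,-0.05,0],"dr":[0,0,0]},{"dp":[0.045,-0.08,0],"dr":[0,0,0]},{"dp":[0.065,-0.11,0],"dr":[0,0,0]},{"dp":[0.075,-0.126,0],"dr":[0,0,0]},{"dp":[0.075,-0.126,0],"dr":[0,0,0]},{"dp":[0.075,-0.126,0],"dr":[0,0,0]},{"dp":[0.075,-0.126,0],"dr":[0,0,0]},{"dp":[0.075,-0.126,0],"dr":[0,0,0]},{"dp":[0.075,-0.126,0],"dr":[0,0,0]}]'
python3 -c "
from jars import *
jars('w16')"
```

```text
t: 31.93
position: [0.5918, 0.2738, 0.0665]
eef_rot: [0.714, 0.7, -0.001, -0.001]
wrist_force: [-14.2, -4.7, 26.5]
opening: 0.0444
finger_force: 74.4
t: 32.77
position: [0.5948, 0.2744, 0.2008]
eef_rot: [0.714, 0.7, 0.004, 0.002]
wrist_force: [0.5, -0.8, 0.6]
opening: 0.0639
finger_force: 0.0
t 32.77 pos [0.5948 0.2744 0.2008] q [0.714 0.7   0.004 0.002] F [ 0.5 -0.8  0.6] op 0.0639 ff 0.0 j6 0.27
cap [0.5065 0.3601] rel [-0.0883  0.0856] box [ 152   74   84   84 1793] Dexp 55
cap [0.5986 0.3617] rel [0.0038 0.0873] box [ 240   74   81   84 1389] Dexp 55
cap [0.593  0.2708] rel [-0.0018 -0.0036] box [ 242  163   76   74 3129] Dexp 55
t: 33.65
position: [0.6665, 0.1492, 0.1941]
eef_rot: [0.714, 0.7, -0.0, -0.0]
wrist_force: [0.1, 0.5, 0.5]
opening: 0.064
finger_force: 0.0
t 33.65 pos [0.6665 0.1492 0.1941] q [ 0.714  0.7   -0.    -0.   ] F [0.1 0.5 0.5] op 0.064 ff 0.0 j6 0.07
cap [0.4413 0.1525] rel [-0.2252  0.0033] box [   0  182   69   56 3075] Dexp 56
cap [0.5436 0.1488] rel [-0.1229 -0.0004] box [ 115  184   63   55 2659] Dexp 56
cap [0.6681 0.1441] rel [ 0.0016 -0.0051] box [ 259  185   51   56 2227] Dexp 56
```

```bash
python3 -m handwheel '[{"dp":[0.0015,-0.004,-0.02],"dr":[0,0,0]},{"dp":[0.0015,-0.004,-0.04],"dr":[0,0,0]},{"dp":[0.0015,-0.004,-0.06],"dr":[0,0,0]},{"dp":[0.0015,-0.004,-0.08],"dr":[0,0,0]},{"dp":[0.0015,-0.004,-0.1],"dr":[0,0,0]},{"dp":[0.0015,-0.004,-0.115],"dr":[0,0,0]},{"dp":[0.0015,-0.004,-0.126],"dr":[0,0,0]},{"dp":[0.0015,-0.004,-0.132],"dr":[0,0,0]},{"dp":[0.0015,-0.004,-0.134],"dr":[0,0,0]},{"dp":[0.0015,-0.004,-0.134],"dr":[0,0,0]}]'
python3 -m handwheel '[{"dp":[0,0,0],"dr":[0,0,0]},{"dp":[0,0,0],"dr":[0,0,0]},{"dp":[0,0,0],"dr":[0,0,0]},{"dp":[0,0,0],"dr":[0,0,0]},{"dp":[0,0,0],"dr":[0,0,0]},{"dp":[0,0,0],"dr":[0,0,0]},{"dp":[0,0,0.005],"dr":[0,0,0]},{"dp":[0,0,0.02],"dr":[0,0,0]},{"dp":[0,0,0.045],"dr":[0,0,0]},{"dp":[0,0,0.08],"dr":[0,0,0]}]' 1 70
python3 -m handwheel '[{"dp":[0,0.004,0.03],"dr":[0,0,0]},{"dp":[-0.004,0.012,0.055],"dr":[0,0,0]},{"dp":[-0.011,0.032,0.075],"dr":[0,0,0]},{"dp":[-0.02,0.058,0.08],"dr":[0,0,0]},{"dp":[-0.03,0.086,0.08],"dr":[0,0,0]},{"dp":[-0.041,0.116,0.08],"dr":[0,0,0]},{"dp":[-0.052,0.146,0.08],"dr":[0,0,0]},{"dp":[-0.062,0.176,0.08],"dr":[0,0,0]},{"dp":[-0.07,0.199,0.08],"dr":[0,0,0]},{"dp":[-0.073,0.207,0.08],"dr":[0,0,0]}]'
python3 -m handwheel '[{"dp":[0,0,-0.005],"dr":[0,0,0]},{"dp":[0,0,-0.02],"dr":[0,0,0]},{"dp":[0,0,-0.04],"dr":[0,0,0]},{"dp":[0,0,-0.06],"dr":[0,0,0]},{"dp":[0,0,-0.075],"dr":[0,0,0]},{"dp":[0,0,-0.08],"dr":[0,0,0]},{"dp":[0,0,-0.08],"dr":[0,0,0]},{"dp":[0,0,-0.08],"dr":[0,0,0]},{"dp":[0,0,-0.08],"dr":[0,0,0]},{"dp":[0,0,-0.08],"dr":[0,0,0]}]'
```

```text
t: 34.53
position: [0.6689, 0.1439, 0.0604]
eef_rot: [0.714, 0.7, 0.0, 0.0]
wrist_force: [0.3, 0.0, 0.3]
opening: 0.064
finger_force: 0.0
t: 35.37
position: [0.6663, 0.1435, 0.1383]
eef_rot: [0.715, 0.7, -0.002, -0.002]
wrist_force: [0.2, 0.2, -2.0]
opening: 0.0443
finger_force: 71.7
t: 36.2
position: [0.5938, 0.3544, 0.2212]
eef_rot: [0.713, 0.701, 0.001, -0.001]
wrist_force: [-0.4, 0.2, -2.5]
opening: 0.0443
finger_force: 71.7
t: 37.03
position: [0.5969, 0.3508, 0.1421]
eef_rot: [0.715, 0.7, 0.001, 0.001]
wrist_force: [0.5, 0.8, -1.7]
opening: 0.0439
finger_force: 71.7
```

```bash
python3 -m handwheel '[{"dp":[-0.002,0.0015,-0.005],"dr":[0,0,0]},{"dp":[-0.002,0.0015,-0.014],"dr":[0,0,0]},{"dp":[-0.002,0.0015,-0.024],"dr":[0,0,0]},{"dp":[-0.002,0.0015,-0.034],"dr":[0,0,0]},{"dp":[-0.002,0.0015,-0.044],"dr":[0,0,0]},{"dp":[-0.002,0.0015,-0.054],"dr":[0,0,0]},{"dp":[-0.002,0.0015,-0.063],"dr":[0,0,0]},{"dp":[-0.002,0.0015,-0.07],"dr":[0,0,0]},{"dp":[-0.002,0.0015,-0.073],"dr":[0,0,0]},{"dp":[-0.002,0.0015,-0.0745],"dr":[0,0,0]}]'
python3 -m handwheel '[{"dp":[0,0,0],"dr":[0,0,0]},{"dp":[0,0,0],"dr":[0,0,0]},{"dp":[0,0,0],"dr":[0,0,0]},{"dp":[0,0,0],"dr":[0,0,0]},{"dp":[0,0,0.01],"dr":[0,0,0]},{"dp":[0,0,0.03],"dr":[0,0,0]},{"dp":[0,0,0.06],"dr":[0,0,0]},{"dp":[0,0,0.09],"dr":[0,0,0]},{"dp":[0,0,0.12],"dr":[0,0,0]},{"dp":[0,0,0.13],"dr":[0,0,0]}]' -0.5 60
python3 -c "
from jars import *
jars('w17',(.4,.22),(.66,.4))"
python3 -m handwheel '[{"dp":[-0.008,-0.03,0],"dr":[0,0,0]},{"dp":[-0.016,-0.06,0],"dr":[0,0,0]},{"dp":[-0.024,-0.09,0],"dr":[0,0,0]},{"dp":[-0.032,-0.125,0],"dr":[0,0,0]},{"dp":[-0.04,-0.16,0],"dr":[0,0,0]},{"dp":[-0.048,-0.19,0],"dr":[0,0,0]},{"dp":[-0.0515,-0.2035,0],"dr":[0,0,0]},{"dp":[-0.0515,-0.2035,0],"dr":[0,0,0]},{"dp":[-0.0515,-0.2035,0],"dr":[0,0,0]},{"dp":[-0.0515,-0.2035,0],"dr":[0,0,0]}]'
python3 -c "
from jars import *
jars('w18')"
```

```text
t: 37.87
position: [0.5932, 0.3524, 0.067]
eef_rot: [0.714, 0.7, -0.001, -0.0]
wrist_force: [-10.2, -3.3, 16.8]
opening: 0.0441
finger_force: 73.7
t: 38.7
position: [0.5963, 0.3532, 0.2027]
eef_rot: [0.714, 0.7, 0.004, 0.002]
wrist_force: [1.2, -0.2, 1.7]
opening: 0.0641
finger_force: 0.0
t 38.7 pos [0.5963 0.3532 0.2027] q [0.714 0.7   0.004 0.002] F [ 1.2 -0.2  1.7] op 0.0641 ff 0.0 j6 0.38
cap [0.5332 0.4   ] rel [-0.0631  0.0468] box [ 94 155 227   4 624] Dexp 54
cap [0.509  0.3508] rel [-0.0873 -0.0024] box [ 161  164   79   71 1706] Dexp 54
cap [0.5953 0.35  ] rel [-0.0009 -0.0032] box [ 244  164   75   71 2940] Dexp 54
t: 39.58
position: [0.5424, 0.1495, 0.1955]
eef_rot: [0.714, 0.7, 0.0, -0.0]
wrist_force: [-0.0, -0.0, 1.0]
opening: 0.0639
finger_force: 0.0
t 39.58 pos [0.5424 0.1495 0.1955] q [ 0.714  0.7    0.    -0.   ] F [-0. -0.  1.] op 0.0639 ff 0.0 j6 0.08
cap [0.4407 0.1521] rel [-0.1017  0.0025] box [ 140  180   60   55 2525] Dexp 56
cap [0.5458 0.1481] rel [ 0.0034 -0.0015] box [ 261  181   51   55 2206] Dexp 56
cap [0.7184 0.1322] rel [ 0.176  -0.0174] box [ 438  192  122   89 2999] Dexp 56
```

```bash
python3 -m handwheel '[{"dp":[0.0035,-0.0005,-0.02],"dr":[0,0,0]},{"dp":[0.0035,-0.0005,-0.04],"dr":[0,0,0]},{"dp":[0.0035,-0.0005,-0.06],"dr":[0,0,0]},{"dp":[0.0035,-0.0005,-0.08],"dr":[0,0,0]},{"dp":[0.0035,-0.0005,-0.1],"dr":[0,0,0]},{"dp":[0.0035,-0.0005,-0.115],"dr":[0,0,0]},{"dp":[0.0035,-0.0005,-0.127],"dr":[0,0,0]},{"dp":[0.0035,-0.0005,-0.133],"dr":[0,0,0]},{"dp":[0.0035,-0.0005,-0.1355],"dr":[0,0,0]},{"dp":[0.0035,-0.0005,-0.1355],"dr":[0,0,0]}]'
python3 -m handwheel '[{"dp":[0,0,0],"dr":[0,0,0]},{"dp":[0,0,0],"dr":[0,0,0]},{"dp":[0,0,0],"dr":[0,0,0]},{"dp":[0,0,0],"dr":[0,0,0]},{"dp":[0,0,0],"dr":[0,0,0]},{"dp":[0,0,0],"dr":[0,0,0]},{"dp":[0,0,0.005],"dr":[0,0,0]},{"dp":[0,0,0.02],"dr":[0,0,0]},{"dp":[0,0,0.045],"dr":[0,0,0]},{"dp":[0,0,0.08],"dr":[0,0,0]}]' 1 70
python3 -m handwheel '[{"dp":[0,0.004,0.03],"dr":[0,0,0]},{"dp":[-0.002,0.012,0.055],"dr":[0,0,0]},{"dp":[-0.005,0.032,0.075],"dr":[0,0,0]},{"dp":[-0.008,0.058,0.08],"dr":[0,0,0]},{"dp":[-0.012,0.086,0.08],"dr":[0,0,0]},{"dp":[-0.017,0.116,0.08],"dr":[0,0,0]},{"dp":[-0.021,0.146,0.08],"dr":[0,0,0]},{"dp":[-0.026,0.176,0.08],"dr":[0,0,0]},{"dp":[-0.029,0.197,0.08],"dr":[0,0,0]},{"dp":[-0.03,0.205,0.08],"dr":[0,0,0]}]'
python3 -m handwheel '[{"dp":[0,0,-0.005],"dr":[0,0,0]},{"dp":[0,0,-0.02],"dr":[0,0,0]},{"dp":[0,0,-0.04],"dr":[0,0,0]},{"dp":[0,0,-0.06],"dr":[0,0,0]},{"dp":[0,0,-0.075],"dr":[0,0,0]},{"dp":[0,0,-0.08],"dr":[0,0,0]},{"dp":[0,0,-0.08],"dr":[0,0,0]},{"dp":[0,0,-0.08],"dr":[0,0,0]},{"dp":[0,0,-0.08],"dr":[0,0,0]},{"dp":[0,0,-0.08],"dr":[0,0,0]}]'
```

```text
t: 40.47
position: [0.5458, 0.1486, 0.0601]
eef_rot: [0.714, 0.7, -0.0, -0.0]
wrist_force: [0.5, 0.3, -0.3]
opening: 0.0638
finger_force: 0.0
t: 41.3
position: [0.5432, 0.1478, 0.1383]
eef_rot: [0.715, 0.7, -0.002, -0.002]
wrist_force: [0.1, 0.4, -2.8]
opening: 0.0442
finger_force: 71.7
t: 42.13
position: [0.5145, 0.356, 0.2202]
eef_rot: [0.714, 0.701, 0.0, -0.001]
wrist_force: [-0.2, -0.3, -1.8]
opening: 0.0443
finger_force: 71.8
t: 42.97
position: [0.5168, 0.3533, 0.1419]
eef_rot: [0.715, 0.7, 0.001, 0.0]
wrist_force: [-0.2, -0.5, -3.3]
opening: 0.0445
finger_force: 71.8
```

```bash
python3 -m handwheel '[{"dp":[-0.001,0.0005,-0.005],"dr":[0,0,0]},{"dp":[-0.001,0.0005,-0.014],"dr":[0,0,0]},{"dp":[-0.001,0.0005,-0.024],"dr":[0,0,0]},{"dp":[-0.001,0.0005,-0.034],"dr":[0,0,0]},{"dp":[-0.001,0.0005,-0.044],"dr":[0,0,0]},{"dp":[-0.001,0.0005,-0.054],"dr":[0,0,0]},{"dp":[-0.001,0.0005,-0.063],"dr":[0,0,0]},{"dp":[-0.001,0.0005,-0.07],"dr":[0,0,0]},{"dp":[-0.001,0.0005,-0.073],"dr":[0,0,0]},{"dp":[-0.001,0.0005,-0.0745],"dr":[0,0,0]}]'
python3 -m handwheel '[{"dp":[0,0,0],"dr":[0,0,0]},{"dp":[0,0,0],"dr":[0,0,0]},{"dp":[0,0,0],"dr":[0,0,0]},{"dp":[0,0,0],"dr":[0,0,0]},{"dp":[0,0,0.01],"dr":[0,0,0]},{"dp":[0,0,0.03],"dr":[0,0,0]},{"dp":[0,0,0.06],"dr":[0,0,0]},{"dp":[0,0,0.09],"dr":[0,0,0]},{"dp":[0,0,0.12],"dr":[0,0,0]},{"dp":[0,0,0.13],"dr":[0,0,0]}]' -0.5 60
python3 -c "
from jars import *
jars('w19',(.4,.22),(.66,.4))"
python3 -m handwheel '[{"dp":[-0.011,-0.03,0],"dr":[0,0,0]},{"dp":[-0.022,-0.06,0],"dr":[0,0,0]},{"dp":[-0.034,-0.09,0],"dr":[0,0,0]},{"dp":[-0.046,-0.12,0],"dr":[0,0,0]},{"dp":[-0.057,-0.15,0],"dr":[0,0,0]},{"dp":[-0.068,-0.18,0],"dr":[0,0,0]},{"dp":[-0.0755,-0.202,0],"dr":[0,0,0]},{"dp":[-0.0755,-0.202,0],"dr":[0,0,0]},{"dp":[-0.0755,-0.202,0],"dr":[0,0,0]},{"dp":[-0.0755,-0.202,0],"dr":[0,0,0]}]'
python3 -c "
from jars import *
jars('w20')"
```

```text
t: 43.8
position: [0.5141, 0.3537, 0.0667]
eef_rot: [0.714, 0.7, -0.001, -0.0]
wrist_force: [-10.7, -4.2, 19.0]
opening: 0.0444
finger_force: 73.8
t: 44.63
position: [0.5172, 0.3548, 0.2022]
eef_rot: [0.714, 0.7, 0.004, 0.001]
wrist_force: [0.4, 0.6, 0.9]
opening: 0.0637
finger_force: 0.0
t 44.63 pos [0.5172 0.3548 0.2022] q [0.714 0.7   0.004 0.001] F [0.4 0.6 0.9] op 0.0637 ff 0.0 j6 0.43
cap [0.5173 0.3999] rel [0.0001 0.045 ] box [161 154 240   5 851] Dexp 54
cap [0.5146 0.3523] rel [-0.0026 -0.0026] box [ 242  164   76   72 3124] Dexp 54
t: 45.52
position: [0.4392, 0.1519, 0.1954]
eef_rot: [0.715, 0.699, -0.0, -0.0]
wrist_force: [-0.7, 0.0, -0.9]
opening: 0.0643
finger_force: 0.0
t 45.52 pos [0.4392 0.1519 0.1954] q [ 0.715  0.699 -0.    -0.   ] F [-0.7  0.  -0.9] op 0.0643 ff 0.0 j6 0.1
cap [0.4426 0.1514] rel [ 0.0034 -0.0006] box [ 261  180   51   55 2214] Dexp 56
cap [0.6814 0.1179] rel [ 0.2422 -0.034 ] box [ 523  196   37   86 2445] Dexp 56
```

```bash
python3 -m handwheel '[{"dp":[0.0035,0.0005,-0.02],"dr":[0,0,0]},{"dp":[0.0035,0.0005,-0.04],"dr":[0,0,0]},{"dp":[0.0035,0.0005,-0.06],"dr":[0,0,0]},{"dp":[0.0035,0.0005,-0.08],"dr":[0,0,0]},{"dp":[0.0035,0.0005,-0.1],"dr":[0,0,0]},{"dp":[0.0035,0.0005,-0.115],"dr":[0,0,0]},{"dp":[0.0035,0.0005,-0.127],"dr":[0,0,0]},{"dp":[0.0035,0.0005,-0.133],"dr":[0,0,0]},{"dp":[0.0035,0.0005,-0.1355],"dr":[0,0,0]},{"dp":[0.0035,0.0005,-0.1355],"dr":[0,0,0]}]'
python3 -m handwheel '[{"dp":[0,0,0],"dr":[0,0,0]},{"dp":[0,0,0],"dr":[0,0,0]},{"dp":[0,0,0],"dr":[0,0,0]},{"dp":[0,0,0],"dr":[0,0,0]},{"dp":[0,0,0],"dr":[0,0,0]},{"dp":[0,0,0],"dr":[0,0,0]},{"dp":[0,0,0.005],"dr":[0,0,0]},{"dp":[0,0,0.02],"dr":[0,0,0]},{"dp":[0,0,0.045],"dr":[0,0,0]},{"dp":[0,0,0.08],"dr":[0,0,0]}]' 1 70
python3 -m handwheel '[{"dp":[0,0.004,0.03],"dr":[0,0,0]},{"dp":[0,0.012,0.055],"dr":[0,0,0]},{"dp":[-0.001,0.032,0.075],"dr":[0,0,0]},{"dp":[-0.002,0.058,0.08],"dr":[0,0,0]},{"dp":[-0.003,0.086,0.08],"dr":[0,0,0]},{"dp":[-0.004,0.116,0.08],"dr":[0,0,0]},{"dp":[-0.005,0.146,0.08],"dr":[0,0,0]},{"dp":[-0.006,0.175,0.08],"dr":[0,0,0]},{"dp":[-0.006,0.195,0.08],"dr":[0,0,0]},{"dp":[-0.006,0.203,0.08],"dr":[0,0,0]}]'
python3 -m handwheel '[{"dp":[0,0,-0.005],"dr":[0,0,0]},{"dp":[0,0,-0.02],"dr":[0,0,0]},{"dp":[0,0,-0.04],"dr":[0,0,0]},{"dp":[0,0,-0.06],"dr":[0,0,0]},{"dp":[0,0,-0.075],"dr":[0,0,0]},{"dp":[0,0,-0.08],"dr":[0,0,0]},{"dp":[0,0,-0.08],"dr":[0,0,0]},{"dp":[0,0,-0.08],"dr":[0,0,0]},{"dp":[0,0,-0.08],"dr":[0,0,0]},{"dp":[0,0,-0.08],"dr":[0,0,0]}]'
```

```text
t: 46.4
position: [0.4426, 0.1527, 0.0598]
eef_rot: [0.714, 0.7, -0.0, -0.0]
wrist_force: [-0.2, -0.6, -0.0]
opening: 0.0638
finger_force: 0.0
t: 47.23
position: [0.4404, 0.1518, 0.139]
eef_rot: [0.715, 0.7, -0.002, -0.002]
wrist_force: [-0.8, -0.4, -2.2]
opening: 0.044
finger_force: 71.6
t: 48.07
position: [0.4361, 0.3576, 0.2203]
eef_rot: [0.714, 0.7, 0.0, -0.0]
wrist_force: [0.5, 0.6, -1.4]
opening: 0.0444
finger_force: 71.7
t: 48.9
position: [0.4377, 0.3554, 0.1417]
eef_rot: [0.715, 0.7, 0.001, 0.0]
wrist_force: [0.1, 0.1, -2.2]
opening: 0.0442
finger_force: 71.7
```

```bash
python3 -m handwheel '[{"dp":[-0.0005,0,-0.005],"dr":[0,0,0]},{"dp":[-0.0005,0,-0.014],"dr":[0,0,0]},{"dp":[-0.0005,0,-0.024],"dr":[0,0,0]},{"dp":[-0.0005,0,-0.034],"dr":[0,0,0]},{"dp":[-0.0005,0,-0.044],"dr":[0,0,0]},{"dp":[-0.0005,0,-0.054],"dr":[0,0,0]},{"dp":[-0.0005,0,-0.063],"dr":[0,0,0]},{"dp":[-0.0005,0,-0.07],"dr":[0,0,0]},{"dp":[-0.0005,0,-0.073],"dr":[0,0,0]},{"dp":[-0.0005,0,-0.0743],"dr":[0,0,0]}]'
python3 -m handwheel '[{"dp":[0,0,0],"dr":[0,0,0]},{"dp":[0,0,0],"dr":[0,0,0]},{"dp":[0,0,0],"dr":[0,0,0]},{"dp":[0,0,0],"dr":[0,0,0]},{"dp":[0,0,0.01],"dr":[0,0,0]},{"dp":[0,0,0.03],"dr":[0,0,0]},{"dp":[0,0,0.06],"dr":[0,0,0]},{"dp":[0,0,0.09],"dr":[0,0,0]},{"dp":[0,0,0.12],"dr":[0,0,0]},{"dp":[0,0,0.13],"dr":[0,0,0]}]' -0.5 60
python3 -c "
from jars import *
jars('w21',(.4,.22),(.66,.4))"
python3 -m handwheel '[{"dp":[0,-0.03,0],"dr":[0,0,0]},{"dp":[0,-0.065,0],"dr":[0,0,0]},{"dp":[0,-0.1,0],"dr":[0,0,0]},{"dp":[0,-0.135,0],"dr":[0,0,0]},{"dp":[0,-0.17,0],"dr":[0,0,0]},{"dp":[-0.002,-0.205,0],"dr":[0,0,0]},{"dp":[-0.004,-0.24,0],"dr":[0,0,0]},{"dp":[-0.006,-0.275,0],"dr":[0,0,0]},{"dp":[-0.007,-0.305,0],"dr":[0,0,0]},{"dp":[-0.007,-0.327,0],"dr":[0,0,0]}]'
python3 -m handwheel '[{"dp":[0,0,0],"dr":[0,0,0]},{"dp":[0,0,0],"dr":[0,0,0]},{"dp":[0,0,0],"dr":[0,0,0]},{"dp":[0,0,0],"dr":[0,0,0]},{"dp":[0,0,0],"dr":[0,0,0]},{"dp":[0,0,0],"dr":[0,0,0]},{"dp":[0,0,0],"dr":[0,0,0]},{"dp":[0,0,0],"dr":[0,0,0]},{"dp":[0,0,0],"dr":[0,0,0]},{"dp":[0,0,0],"dr":[0,0,0]}]'
python3 -c "
from jars import *
jars('w22')"
```

```text
t: 49.73
position: [0.4356, 0.3552, 0.0664]
eef_rot: [0.714, 0.7, -0.001, -0.0]
wrist_force: [-9.0, -3.9, 18.0]
opening: 0.0441
finger_force: 73.4
t: 50.57
position: [0.4386, 0.3564, 0.202]
eef_rot: [0.714, 0.7, 0.004, 0.001]
wrist_force: [0.6, 0.4, 0.3]
opening: 0.0639
finger_force: 0.0
t 50.57 pos [0.4386 0.3564 0.202 ] q [0.714 0.7   0.004 0.001] F [0.6 0.4 0.3] op 0.0639 ff 0.0 j6 0.49
cap [0.52   0.3561] rel [ 0.0814 -0.0003] box [ 337  163   62   73 2851] Dexp 54
t: 51.45
position: [0.4282, 0.0261, 0.195]
eef_rot: [0.715, 0.699, -0.001, -0.0]
wrist_force: [0.3, 1.0, -0.1]
opening: 0.064
finger_force: 0.0
t: 52.28
position: [0.4293, 0.0283, 0.196]
eef_rot: [0.714, 0.7, 0.0, 0.0]
wrist_force: [0.2, -0.6, 0.3]
opening: 0.0638
finger_force: 0.0
t 52.28 pos [0.4293 0.0283 0.196 ] q [0.714 0.7   0.    0.   ] F [ 0.2 -0.6  0.3] op 0.0638 ff 0.0 j6 -0.19
cap [0.4294 0.0273] rel [ 0.0001 -0.001 ] box [ 258  181   50   55 2214] Dexp 56
```

```bash
python3 -m handwheel '[{"dp":[0,0,-0.02],"dr":[0,0,0]},{"dp":[0,0,-0.04],"dr":[0,0,0]},{"dp":[0,0,-0.06],"dr":[0,0,0]},{"dp":[0,0,-0.08],"dr":[0,0,0]},{"dp":[0,0,-0.1],"dr":[0,0,0]},{"dp":[0,0,-0.115],"dr":[0,0,0]},{"dp":[0,0,-0.127],"dr":[0,0,0]},{"dp":[0,0,-0.133],"dr":[0,0,0]},{"dp":[0,0,-0.136],"dr":[0,0,0]},{"dp":[0,0,-0.136],"dr":[0,0,0]}]'
python3 -m handwheel '[{"dp":[0,0,0],"dr":[0,0,0]},{"dp":[0,0,0],"dr":[0,0,0]},{"dp":[0,0,0],"dr":[0,0,0]},{"dp":[0,0,0],"dr":[0,0,0]},{"dp":[0,0,0],"dr":[0,0,0]},{"dp":[0,0,0],"dr":[0,0,0]},{"dp":[0,0,0.005],"dr":[0,0,0]},{"dp":[0,0,0.02],"dr":[0,0,0]},{"dp":[0,0,0.045],"dr":[0,0,0]},{"dp":[0,0,0.08],"dr":[0,0,0]}]' 1 70
python3 -m handwheel '[{"dp":[0,0.005,0.03],"dr":[0,0,0]},{"dp":[0,0.015,0.055],"dr":[0,0,0]},{"dp":[0.001,0.04,0.075],"dr":[0,0,0]},{"dp":[0.002,0.07,0.08],"dr":[0,0,0]},{"dp":[0.003,0.103,0.08],"dr":[0,0,0]},{"dp":[0.004,0.14,0.08],"dr":[0,0,0]},{"dp":[0.005,0.176,0.08],"dr":[0,0,0]},{"dp":[0.006,0.21,0.08],"dr":[0,0,0]},{"dp":[0.006,0.237,0.08],"dr":[0,0,0]},{"dp":[0.006,0.2485,0.08],"dr":[0,0,0]}]'
python3 -m handwheel '[{"dp":[0,0,-0.005],"dr":[0,0,0]},{"dp":[0,0,-0.02],"dr":[0,0,0]},{"dp":[0,0,-0.04],"dr":[0,0,0]},{"dp":[0,0,-0.06],"dr":[0,0,0]},{"dp":[0,0,-0.075],"dr":[0,0,0]},{"dp":[0,0,-0.08],"dr":[0,0,0]},{"dp":[0,0,-0.08],"dr":[0,0,0]},{"dp":[0,0,-0.08],"dr":[0,0,0]},{"dp":[0,0,-0.08],"dr":[0,0,0]},{"dp":[0,0,-0.08],"dr":[0,0,0]}]'
```

```text
t: 53.17
position: [0.4291, 0.0282, 0.0597]
eef_rot: [0.715, 0.7, -0.0, -0.0]
wrist_force: [-0.8, -0.0, -0.0]
opening: 0.0643
finger_force: 0.0
t: 54.0
position: [0.427, 0.0286, 0.139]
eef_rot: [0.715, 0.7, -0.001, -0.002]
wrist_force: [1.2, -0.6, -2.0]
opening: 0.0445
finger_force: 71.7
t: 54.83
position: [0.4346, 0.2798, 0.2203]
eef_rot: [0.714, 0.701, 0.001, -0.0]
wrist_force: [-0.5, 0.0, -1.7]
opening: 0.0442
finger_force: 71.8
t: 55.67
position: [0.4362, 0.2767, 0.1413]
eef_rot: [0.715, 0.7, 0.001, 0.001]
wrist_force: [-0.3, 0.1, -1.6]
opening: 0.0443
finger_force: 71.8
```

```bash
python3 -m handwheel '[{"dp":[-0.001,0,-0.005],"dr":[0,0,0]},{"dp":[-0.001,0,-0.014],"dr":[0,0,0]},{"dp":[-0.001,0,-0.024],"dr":[0,0,0]},{"dp":[-0.001,0,-0.034],"dr":[0,0,0]},{"dp":[-0.001,0,-0.044],"dr":[0,0,0]},{"dp":[-0.001,0,-0.054],"dr":[0,0,0]},{"dp":[-0.001,0,-0.063],"dr":[0,0,0]},{"dp":[-0.001,0,-0.07],"dr":[0,0,0]},{"dp":[-0.001,0,-0.073],"dr":[0,0,0]},{"dp":[-0.001,0,-0.074],"dr":[0,0,0]}]'
python3 -m handwheel '[{"dp":[0,0,0],"dr":[0,0,0]},{"dp":[0,0,0],"dr":[0,0,0]},{"dp":[0,0,0],"dr":[0,0,0]},{"dp":[0,0,0],"dr":[0,0,0]},{"dp":[0,0,0.01],"dr":[0,0,0]},{"dp":[0,0,0.03],"dr":[0,0,0]},{"dp":[0,0,0.06],"dr":[0,0,0]},{"dp":[0,0,0.09],"dr":[0,0,0]},{"dp":[0,0,0.12],"dr":[0,0,0]},{"dp":[0,0,0.13],"dr":[0,0,0]}]' -0.5 60
python3 -m handwheel '[{"dp":[0,-0.02,0.02],"dr":[0,0,0]},{"dp":[0,-0.05,0.04],"dr":[0,0,0]},{"dp":[0,-0.08,0.06],"dr":[0,0,0]},{"dp":[-0.01,-0.11,0.08],"dr":[0,0,0]},{"dp":[-0.02,-0.14,0.08],"dr":[0,0,0]},{"dp":[-0.03,-0.17,0.08],"dr":[0,0,0]},{"dp":[-0.04,-0.2,0.08],"dr":[0,0,0]},{"dp":[-0.05,-0.23,0.08],"dr":[0,0,0]},{"dp":[-0.06,-0.25,0.08],"dr":[0,0,0]},{"dp":[-0.06,-0.25,0.08],"dr":[0,0,0]}]'
python3 - <<'E'
from h import *
t=grab_frame("top");s=grab_frame("scene");cv2.imwrite("pics/tf.png",t);cv2.imwrite("pics/sf.png",s)
t0=cv2.imread("pics/top0.png")
def cell(x,y): c,si=np.cos(-.022),np.sin(-.022);return np.array([.515+c*x-si*y,.3155+si*x+c*y])
for c,b in blobs(t.max(2)<82,150,900):
    if 110<c[0]<300 and 110<c[1]<260: print("top cap",c.round(1),b[2:],ray("top",*c,.08)[:2].round(4))
for c,b in blobs(s.max(2)<60,100,900):
    if 330<c[0]<440 and 180<c[1]<300: print("scene cap",c.round(1),b[2:],ray("scene",*c,.08)[:2].round(4))
for y in(-.0395,.0395):
    for x in(-.079,0,.079): print("cell",cell(x,y).round(4),"scene proj",proj("scene",[*cell(x,y),.08]).round(1),"top",proj("top",[*cell(x,y),.08]).round(1))
for n,a,b,box in(("top basket/stand",t,t0,(60,210,280,360)),("top beaker/timer",t,t0,(215,260,290,370)),("tipbox",t,t0,(80,130,230,270)),("tuberack",t,t0,(85,135,138,220))):
    r=box;d=cv2.absdiff(a,b)[r[0]:r[1],r[2]:r[3]].max(2);print(n,"changed px",int((d>40).sum()))
E
```

```text
t: 56.5
position: [0.4336, 0.2767, 0.0662]
eef_rot: [0.714, 0.7, -0.001, -0.001]
wrist_force: [-7.1, -2.8, 15.1]
opening: 0.0444
finger_force: 73.2
t: 57.33
position: [0.4366, 0.2776, 0.2017]
eef_rot: [0.714, 0.7, 0.004, 0.002]
wrist_force: [1.1, 0.1, -0.1]
opening: 0.0639
finger_force: 0.0
t: 58.17
position: [0.373, 0.024, 0.2761]
eef_rot: [0.716, 0.698, -0.001, 0.001]
wrist_force: [-0.2, -0.9, 0.6]
opening: 0.064
finger_force: 0.0
top cap [251.9 122.9] [ 34  46 272] [0.7196 0.0835]
top cap [187.9 201.6] [ 33  89 417] [0.487  0.2254]
top cap [168.1 188. ] [ 20  19 295] [0.5178 0.2821]
top cap [164.1 219.4] [ 32  28 430] [0.4341 0.2802]
scene cap [391.4 196.6] [ 13  14 138] [0.3091 0.3389]
scene cap [375.5 220.9] [ 15  15 176] [0.4327 0.2782]
scene cap [401.1 223.1] [ 16  16 181] [0.4354 0.3559]
scene cap [404.4 240.6] [ 16  16 200] [0.5122 0.357 ]
scene cap [378.9 249.8] [ 16  33 409] [0.5575 0.2784]
scene cap [407.5 260.1] [ 16  16 217] [0.5913 0.3562]
scene cap [377.4 281.8] [ 31  13 162] [0.6804 0.2641]
cell [0.4352 0.2777] scene proj [375.5 221.4] top [165.1 219.1]
cell [0.5141 0.276 ] scene proj [376.9 239.3] top [170.2 189.6]
cell [0.5931 0.2743] scene proj [378.5 258.7] top [175.2 160.9]
cell [0.4369 0.3567] scene proj [401.4 223.4] top [135.  215.4]
cell [0.5159 0.355 ] scene proj [403.9 241.5] top [140.5 186. ]
cell [0.5948 0.3533] scene proj [406.6 261. ] top [145.9 157.4]
top basket/stand changed px 1190
top beaker/timer changed px 93
tipbox changed px 0
tuberack changed px 0
```

```bash
python3 - <<'E'
from h import *
b=cv2.imread("pics/w7b.png")
for n in("sf","tf"):
    im=cv2.imread(f"pics/{n}.png");cam="scene" if n=="sf" else "top"
    P=proj(cam,[.6405,-.1203,.248]);print(cam,"expected grip",P.round(1))
    for c,s in blobs(im.max(2)<60,30,1500):
        if np.hypot(*(c-P))<40: print("  dark",c.round(1),s[2:])
E
```

```text
scene expected grip [236.5 217.2]
  dark [235.5 217.7] [ 11  19 178]
  dark [240.5 252.3] [ 24  12 243]
top expected grip [332.3 136.5]
  dark [324.9 100. ] [ 27  15 309]
  dark [301.4 116.9] [ 35  13 174]
  dark [328.9 119.4] [12  4 41]
  dark [333.4 137.6] [ 17  17 225]
```

The basket grip is exactly where it should be, upright, and every cell holds a jar.

```bash
python3 -c "
from bench import *
print(hand_in())"
```

```text
the job is handed in; nothing more can be done
None
```

I pressed the stop button in, hung the basket level on the drip stand, stood all six white jars in their own carrier cells, and handed in at about 58 s; the last camera check matched, but hand-in returned no verdict.

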